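# Fetch the sugar pot from behind the canisters

## Robot

A 6-joint arm with a two-finger parallel gripper is mounted at the origin on the work surface. World frame = base frame: x ahead of the robot, y to its left, z up, the work surface at z = 0. Lengths are in m, angles in degrees, forces in N, time in s.
With the tool pointing down it reaches from about 0.4 to 0.825 m from the base axis. Payload 7 kg.
Tool frame: the origin (TCP) lies at the very end of the fingers, on their centre line; the grasp point (between the pads) lies 19 mm behind it (r.grip_depth is the distance from the TCP to the grasp point, in m); z points along the fingers, y is the line along which they close (so a half turn about z gives the same grasp; the last joint's range is limited). The gripper opens to 88 mm and grips with 3 to 60 N. Pads are 19 mm wide; open, the fingers measure 130 mm over their backs; the gripper's body (78 mm by 193 mm) begins 47 mm behind the grasp point.
Start: joints at [-59.868, 20.546, 0.682, 0, -70.136, -16.507], TCP at [0.159, -0.656, 0.227] pointing down, gripper open.
Joint ranges: [-176.03, 176.03], [-82.01, 121.73], [-58.28, 71.71], [-173.87, 95.51], [-174.79, -0.11], [-173.66, 173.66]. Speed limits (degrees/s): [136.94, 136.94, 172.46, 180, 180, 180].

## Interface

Orientations are given as [roll, pitch, yaw] about the fixed x, y, z axes, in that order (R = Rz(yaw) Ry(pitch) Rx(roll)).
In Python, from plant import r gives the robot as it stands.
- The arm moves only by the tool play_rows, never from a script. Its argument "rows" is a list that holds one entry, the list of rows, each a list of 5 numbers: the closure, from 0 (fully open) to 1 (shut), then the shift along the tool's x, y, z each as a share of 0.5 m, from -1 to 1, then the turn about the tool's z as a share of 1.5 rad, from -1 to 1. A call has exactly 8 rows; each row is the pose to reach, as a shift and turn from the pose commanded when the call began, along the tool's axes at that moment; what a row does not reach only later rows make up. A row lasts 1/12 s, in which the tool goes at most 41.7 mm and 7.16 degrees, less where a joint would pass 70% of its speed; a pose out of reach is approached as far as the arm can. A call with a number of a shift or a turn outside -1 to 1 is refused whole. A call with a gripper value outside its range is refused whole. The fingers move at their own pace and stop on an object; "squeeze" is the grip in N (left out, the last holds). Time passes only in rows, so rows that repeat a pose let the fingers close, or fill a call up. It gives the time, the measured TCP pose, the force, the opening and the grip force at its end, in the units of the state.
- r.get_state(): the state, without advancing time (a new reading comes with each control period).
- r.capture(name): name is "scene" or "top"; returns the picture (384x512x3 uint8, red, green, blue); there is no depth.
- r.camera_info(name): a dict with "fovy" (degrees; the focal length in pixels is half the picture's height over the tangent of half this angle, whatever the lens; pixels are square), "cx", "cy" (the principal point, pixels), "k1" (the pictures are not rectified: a ray, as slopes to the right and down, at radius r is drawn at 1 + k1 r^2 times it, then the intrinsics apply), "pose" (4x4, takes a point from camera to world coordinates). Camera axes: x right, y down, z forward; pixel columns grow to the right and rows downward; lengths in m; the calibration is good to about 2 mm. A picture is of the moment at which its call begins. camera_info takes no time and is no camera call.
- r.close_job(): hands the job in; it is judged then, once.
The state is a dict: "time_s": time; "joints": joint angles; "qd": joint speeds; "joint_torque": joint torques, N m; "tcp_pos": TCP position; "eef_rot": TCP orientation; "contact_force": force on the tool from outside, world axes, zero at the start; "moment": the same for the moment, N m; "gripper_width": finger opening in m; "gripper_force": force on a finger pad.
Only numpy, scipy, OpenCV 4.12 (cv2) and the standard library are available. Lean on these libraries where they do the work, as an engineer would, in place of code of your own. Each camera call takes 0.05 s, during which the arm holds its last target. There are 200 camera calls.

## Task

The low sugar pot stands at the back of the green caddy behind two tall canisters, the round one and the square one. First stand both canisters aside on the cork mat, put the sugar pot on the middle of the round wooden board, and then stand the honey jar exactly where the sugar pot was; only after that put each canister back exactly where it stood before. Keep everything upright and do not disturb the two small tins or the mug.

Things in the scene. Friction and masses are not known exactly. Their poses are not given: they have to be found in the camera images.
- round_canister: Round canister of white glazed ceramic with a flat light-wood lid: upright cylinder 64 mm in diameter up to 115 mm, the lid 60 mm in diameter up to 127 mm; about 0.36 kg. It starts in one of the two front places of the caddy (left or right at random). Origin: centre of its underside, z up.
- square_canister: Square canister of white glazed ceramic with a flat light-wood lid: 58 x 58 mm in plan (sides along its x and y) up to 110 mm, the lid 54 x 54 mm up to 122 mm; about 0.36 kg. It starts in the other front place of the caddy. Origin: centre of its underside, z up.
- sugar_pot: Low sugar pot of white ceramic with a domed lid and a ball knob (the lid does not come off): 62 mm in diameter between 12 and 36 mm height (52 mm at the foot), dome to 44 mm, top of the knob at 58 mm; about 0.22 kg. It starts in the caddy's back place. Origin: centre of its underside, z up.
- honey_jar: Jar of amber honey with a flat steel screw lid (shut): 60 mm in diameter up to 46 mm, the lid 56 mm in diameter from 50 to 64 mm; about 0.25 kg. It starts on the bare table beyond the round board. Origin: centre of its underside, z up.
- caddy: Caddy, pale green wooden tray, fixed. Origin: on its floor (8 mm above the table), middle of the back place, where the sugar pot starts (within 3 mm). x points to its back, away from the robot; yaw up to 0.25 rad. Inside: x -124 to 65, y -120 to 120 mm. Walls above the floor: back 60, sides 40, front lip 8 mm; 8 mm thick. Canisters start near x -65, y +50 and -50 mm (each within 5 mm).
- mat: Cork mat fixed to the table, at the robot's left or right side: 260 mm along x, 160 mm along y, 5 mm thick. The side area for the canisters. Origin: centre of its underside (z = 0), top at 5 mm.
- board: Round light-wood serving board fixed to the table, on the robot's other side from the mat: 120 mm in diameter, 12 mm thick. Origin: centre of its underside (z = 0), top at 12 mm.
- tin_left: Small spice tin of aluminium with a dark lid, 40 mm in diameter, 42 mm high, in the caddy's back left corner (near x 35, y 92 mm in the caddy's frame). To be left alone. Origin: centre of its underside.
- tin_right: Small spice tin, the same, in the caddy's back right corner (near x 35, y -92 mm in the caddy's frame). To be left alone. Origin: centre of its underside.
- mug: Blue mug, 76 mm in diameter, 85 mm high, with a handle at its +y side, on the table in front of the caddy. To be left alone. Origin: centre of its underside.
Things that resemble listed ones, but are neither listed nor needed, are in the scene too. Leave any purple look-alike of the sugar_pot alone.

How it is judged:
By the outcome, as a careful person would: the job done as asked, in the order asked, and still so for the second after the job is handed in, with the robot touching nothing.
It also fails if it takes over 134 s, if anything falls off the work surface, if the arm or the gripper's body presses on something with over 40 N, if the wrist force passes 120 N, or if a joint passes its speed limit or range.

## Working session

There is one attempt and no reset: what is moved stays moved. The work goes in short steps, Python scripts to look and compute and a tool call to move; the robot and the scene stay as the last step left them, time stands still between calls to the robot, and variables do not carry over. Pictures are saved under pics/ and viewed, at most 14 in all, crops included, and the job is handed in when it is done.

Besides the shell and the picture viewer there is one more tool, called after "Emit:" as name(argument=value, ...), one argument or row to a line, values as JSON. play_rows: Moves the arm, as the interface text tells. Its arguments: {"type":"object","properties":{"rows":{"type":"array","items":{"type":"array","items":{"type":"array","items":{"type":"number"}}}},"squeeze":{"type":"number"}},"required":["rows"]}

```bash
mkdir -p pics; ls; python3 - <<'E'
from plant import r
import cv2
for n in("scene","top"):
    im=r.capture(n); cv2.imwrite(f"pics/{n}0.png",im[:,:,::-1])
    i=r.camera_info(n); print(n,i)
print(r.get_state(), r.grip_depth)
E
```

```text
pics
scene {'fovy': 48.86445421460324, 'cx': 253.14359682894917, 'cy': 187.32543924791543, 'k1': -0.05610610565708231, 'pose': array([[-0.20798947,  0.73383647, -0.64670272,  1.26240895],
       [ 0.97811593,  0.15971819, -0.13333913,  0.16271106],
       [ 0.00544107, -0.66028337, -0.75099685,  0.89791479],
       [ 0.        ,  0.        ,  0.        ,  1.        ]])}
top {'fovy': 54.672535124504016, 'cx': 256.1197090911853, 'cy': 195.61832970060587, 'k1': 0.01076957171979257, 'pose': array([[ 0.01372565, -0.99347872,  0.11318854,  0.44674968],
       [-0.99988786, -0.01431528, -0.00439812,  0.00356112],
       [ 0.00598976, -0.11311548, -0.99356379,  0.85337889],
       [ 0.        ,  0.        ,  0.        ,  1.        ]])}
{'time_s': 0.1, 'joints': array([-5.98700700e+01,  2.05862982e+01,  6.40786282e-01, -1.61270846e-02,
       -7.01363779e+01, -1.65067105e+01]), 'qd': array([-0.04251182, -0.14074966,  0.17846322,  0.0692436 ,  0.07281552,
        0.00720043]), 'joint_torque': array([-1.59210584e-03, -5.84164453e+01,  2.93749738e+01,  7.01539144e+00,
        1.01367087e-02, -5.94159133e-05]), 'tcp_pos': array([ 0.15885345, -0.65560774,  0.2257465 ]), 'eef_rot': array([ 1.79917177e+02, -8.73241468e-03, -1.66382265e+02]), 'contact_force': array([ 0.20350333, -0.2803095 ,  0.35618689]), 'moment': array([ 0.03698521, -0.02797354, -0.06433929]), 'gripper_force': 0.0, 'gripper_width': 0.08757297138997219} 0.0188
```

View pics/scene0.png

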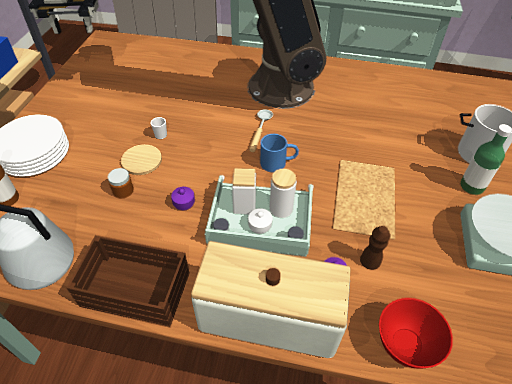

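View pics/top0.png

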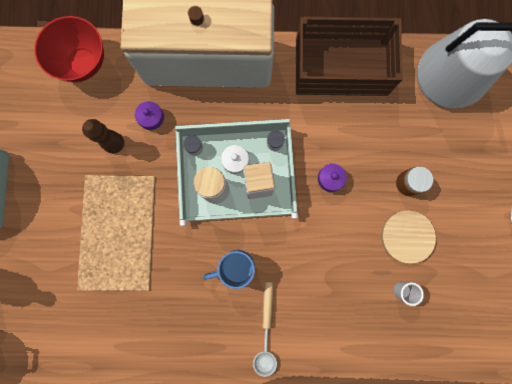

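Scene and top views show the caddy (top view about (238,170)). The round canister lid is at (209,182), the square lid at (259,178) and the white sugar pot behind them at (235,159). The honey jar is at (418,181), the board at (409,237), the mat at (117,233) and the mug at (236,270).

There are three sugar-pot shapes in the top view: white at (235,159), purple at (332,178) and purple at (150,115). Only the white one inside the caddy's back place fits. I'll confirm it in an enlarged crop.

```bash
cat > h.py <<'E'
import numpy as np, cv2
from plant import r
def K(i):
    f=192/np.tan(np.radians(i['fovy']/2)); return f
def proj(n,P):
    i=r.camera_info(n); T=np.linalg.inv(i['pose']); P=np.atleast_2d(P)
    c=P@T[:3,:3].T+T[:3,3]; s=c[:,:2]/c[:,2:]; s=s*(1+i['k1']*(s**2).sum(1,keepdims=True))
    return s*K(i)+[i['cx'],i['cy']]
def ray(n,px):
    i=r.camera_info(n); d=(np.array(px,float)-[i['cx'],i['cy']])/K(i); s=d.copy()
    for _ in range(20): s=d/(1+i['k1']*(s@s))
    return i['pose'][:3,3], i['pose'][:3,:3]@np.array([*s,1])
def atz(n,px,z):
    o,d=ray(n,px); return o+d*(z-o[2])/d[2]
def tri(a,b):  # a=top px, b=scene px
    (o1,d1),(o2,d2)=ray('top',a),ray('scene',b)
    s=np.linalg.lstsq(np.c_[d1,-d2],o2-o1,rcond=None)[0]
    p,q=o1+s[0]*d1,o2+s[1]*d2; return (p+q)/2, np.linalg.norm(p-q)
def crop(im,x0,y0,w,h,k): return cv2.resize(im[y0:y0+h,x0:x0+w],None,fx=k,fy=k,interpolation=cv2.INTER_CUBIC)
E
python3 - <<'E'
import cv2,numpy as np
from h import crop
t=cv2.imread('pics/top0.png');s=cv2.imread('pics/scene0.png')
def grid(im,x0,y0,w,h,k):
    c=crop(im,x0,y0,w,h,k)
    for x in range(-(-x0//10)*10,x0+w,10):
        cv2.line(c,((x-x0)*k,0),((x-x0)*k,5 if x%50 else 15),(0,0,255),1)
        if x%20==0: cv2.putText(c,str(x),((x-x0)*k+1,14),0,.35,(0,0,255))
    for y in range(-(-y0//10)*10,y0+h,10):
        cv2.line(c,(0,(y-y0)*k),(6,(y-y0)*k),(0,0,255),1)
        if y%20==0: cv2.putText(c,str(y),(7,(y-y0)*k+4),0,.35,(0,0,255))
    return c
cv2.imwrite('pics/c1.png',grid(t,168,112,140,118,5))
cv2.imwrite('pics/c2.png',grid(s,200,160,120,96,6))
E
```

```text
(no output)
```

View pics/c1.png

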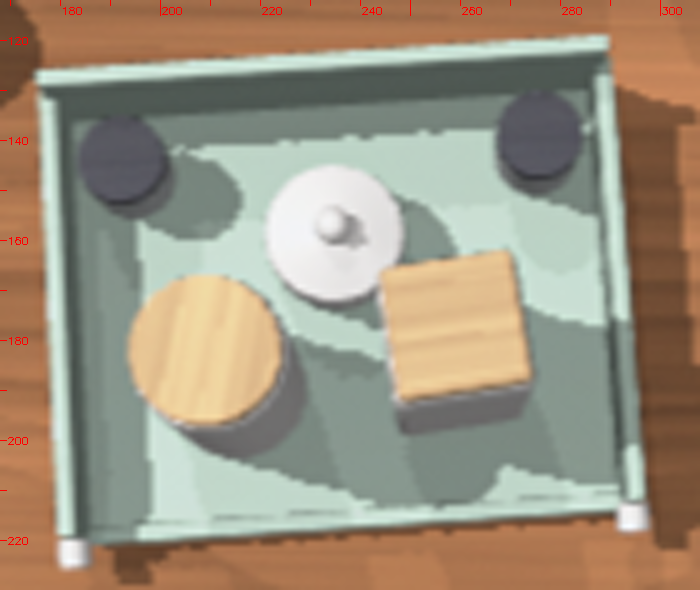

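View pics/c2.png

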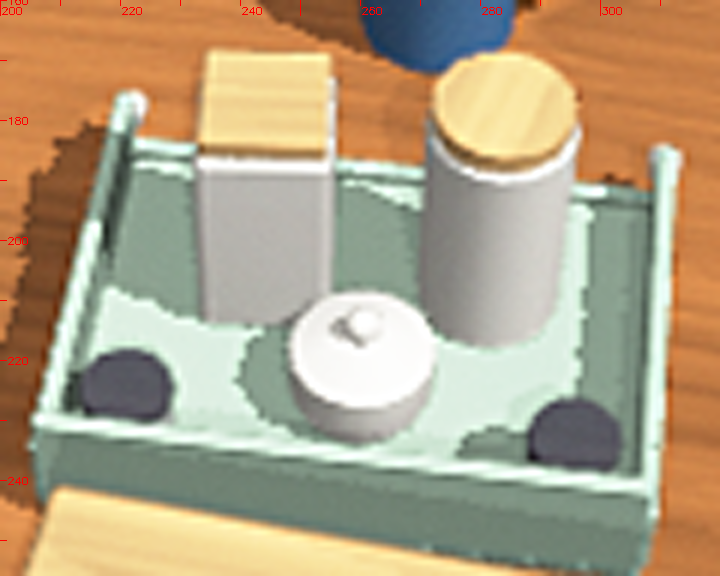

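The enlarged crops confirm the white pot with the ball knob in the back place, knob at (234,157) in the top view and (260,213) in the scene view. The round canister is front left, with its lid at (208.7,181.5) top and (283.8,177.6) scene. The square one is front right, at (258.7,176.4) and (244.1,176.6). Next I'll triangulate these and draw overlays to check.

```bash
python3 - <<'E'
import cv2,numpy as np
np.set_printoptions(precision=4,suppress=True)
from h import *
c=lambda u,v:((u+.5)/5-.5+168,(v+.5)/5-.5+112)
s=lambda u,v:((u+.5)/6-.5+200,(v+.5)/6-.5+160)
for n,a,b in [('round lid',c(205.5,349.5),s(505,108)),('square lid',c(455.3,323.7),s(267,102)),('knob',c(332,224),s(364,322)),
  ('wallBL',c(38,82),s(650,490)),('tinL',c(123,160),s(575,433)),('tinR',c(539,135),s(126,382))]:
    print(n,*tri(a,b), 'px',np.round(a,1),np.round(b,1))
# caddy lines: back wall top edge outer (z .068), side walls top (z .048)
for z,l in [(.068,[c(38,72),c(608,37)]),(.048,[c(40,95),c(65,540)]),(.048,[c(608,75),c(640,500)]),(.016,[c(85,537),c(615,511)])]:
    p=[atz('top',q,z) for q in l]; d=p[1]-p[0]; print(z,p[0],p[1],np.degrees(np.arctan2(d[1],d[0])))
q=[c(381,268),c(512,251),c(530,380),c(397,395)]
P=[atz('top',x,.130)[:2] for x in q]
for i in range(4): d=P[(i+1)%4]-P[i]; print('sq',np.linalg.norm(d),np.degrees(np.arctan2(d[1],d[0])))
# colour segmentation for board, mat, jar in top
t=cv2.imread('pics/top0.png'); S=cv2.imread('pics/scene0.png')
g=[crop(t,370,150,80,120,5)[:600,:400],crop(S,90,130,80,90,5)[:450,:400]]
out=np.zeros((600,800,3),np.uint8); out[:600,:400]=g[0]; out[:450,400:]=g[1]
for k in range(0,80,10):
    cv2.putText(out,str(370+k),(k*5,10),0,.35,(0,0,255)); cv2.putText(out,str(90+k),(400+k*5,10),0,.35,(0,0,255))
for k in range(0,120,10): cv2.putText(out,str(150+k),(0,k*5),0,.35,(0,0,255)); cv2.putText(out,str(130+k),(400,k*5),0,.35,(0,0,255))
cv2.imwrite('pics/c3.png',out)
for z,q in [(.005,(85,177)),(.005,(155,177)),(.005,(151,291)),(.005,(79,290)),(0,(93,128)),(0,(120,150)),(0,(236,285)),(0,(205,278))]: print(q,atz('top',q,z))
E
```

```text
round lid [0.5555 0.0938 0.1319] 3.0095193575249155e-05 px [208.7 181.5] [283.8 177.6]
square lid [ 0.568  -0.0039  0.1264] 0.0004844446676231333 px [258.7 176.3] [244.1 176.6]
knob [0.6221 0.0494 0.0606] 0.00011349402838976684 px [234.  156.4] [260.2 213.2]
wallBL [0.6826 0.1776 0.0638] 0.0017418618121665481 px [175.2 128. ] [307.9 241.2]
tinL [0.6519 0.1432 0.0497] 0.0006938212359424544 px [192.2 143.6] [295.4 231.8]
tinR [ 0.666  -0.0415  0.0504] 0.0011578700449881305 px [275.4 138.6] [220.6 223.2]
0.068 [0.6857 0.1777 0.068 ] [ 0.7053 -0.0697  0.068 ] -85.47147495513406
0.048 [0.6813 0.1809 0.048 ] [0.4839 0.1626 0.048 ] -174.70638507722398
0.048 [ 0.6944 -0.0716  0.048 ] [ 0.5048 -0.0863  0.048 ] -175.58927048672
0.016 [0.4869 0.16   0.016 ] [ 0.502  -0.0785  0.016 ] -86.3869990579339
sq 0.05232521665808069 -81.63280511409685
sq 0.0520149049887052 -171.63296129005343
sq 0.05260270338735049 97.3181246347527
sq 0.05105252521076012 8.065509010152487
(85, 177) [0.5808 0.394  0.005 ]
(155, 177) [0.5833 0.2336 0.005 ]
(151, 291) [0.3263 0.2309 0.005 ]
(79, 290) [0.3267 0.3903 0.005 ]
(93, 128) [0.6983 0.3852 0.    ]
(120, 150) [0.6466 0.3192 0.    ]
(236, 285) [0.341  0.0422 0.    ]
(205, 278) [0.3556 0.1123 0.    ]
```

View pics/c3.png

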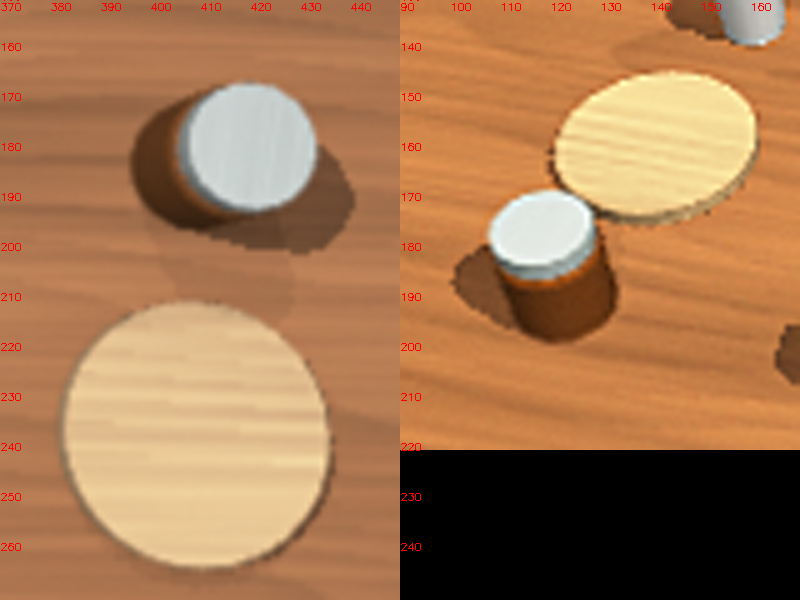

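The crop shows the honey jar's lid at (419.7,179.1) top and (118.2,175.4) scene. The board is centred at (409,236.4) and (140.9,158.3).

```bash
cat >> h.py <<'E'
np.set_printoptions(precision=4,suppress=True)
def go(x,y,z,yaw):
    "shares for a move from the present pose to TCP x,y,z, yaw (tool down)"
    s=r.get_state(); y0=np.radians(s['eef_rot'][2]); d=np.array([x,y,z])-s['tcp_pos']
    X=np.array([np.cos(y0),np.sin(y0),0]); Y=np.array([np.sin(y0),-np.cos(y0),0])
    t=-((yaw-s['eef_rot'][2]+180)%360-180)
    print('shares',np.round([d@X/.5,d@Y/.5,-d[2]/.5,np.radians(t)/1.5],3),'len mm',round(np.linalg.norm(d)*1e3),'turn',round(t,1))
def st():
    s=r.get_state(); print('t',round(s['time_s'],2),'tcp',s['tcp_pos'],'rot',s['eef_rot'],'F',s['contact_force'].round(1),'w',round(s['gripper_width'],4),'g',round(float(s['gripper_force']),1),'j',s['joints'].round(1))
E
python3 - <<'E'
from h import *
for n,a,b,z in [('round',(208.7,181.5),(283.8,177.6),.135),('square',(258.7,176.3),(244.1,176.6),.130),('knob',(234,156.6),(260.2,213.2),.061),('jar',(419.7,179.1),(118.2,175.4),.064),('board',(409,236.4),(140.9,158.3),.012),('tinL',(192.2,143.6),(295.4,231.8),.05)]:
    print(n,*tri(a,b),atz('top',a,z)[:2],atz('scene',b,z)[:2])
# pot body outline centre (widest 62mm at z .020-.044): fit by projecting
for n,ex in [('top',[(267,404,165,302),5,168,112]),('scene',[(288,437,290,440),6,200,160])]:
    (x0,x1,y0,y1),k,ox,oy=ex; print(n,(x0+x1+1)/2/k-.5+ox,(y0+y1+1)/2/k-.5+oy)
    a=np.linspace(0,6.28,60)
    for P in [(.622,.0494),(.620,.0494),(.624,.0494)]:
        C=np.r_[[[P[0]+.031*np.cos(t),P[1]+.031*np.sin(t),z] for t in a for z in(.020,.044)],[[P[0]+.026*np.cos(t),P[1]+.026*np.sin(t),.008] for t in a]]; q=proj(n,C); m=q.min(0);M=q.max(0); print(P,(m+M)/2,M-m)
go(0.5555,.0938,.35,-85.5); st()
E
```

```text
round [0.5555 0.0938 0.1319] 0.0001509576799358923 [0.555  0.0934] [0.5583 0.0942]
square [ 0.5681 -0.0039  0.1264] 0.0006198430632983871 [ 0.5676 -0.0042] [ 0.5713 -0.0028]
knob [0.6218 0.0493 0.0603] 8.877764641795242e-05 [0.6216 0.0493] [0.6223 0.0493]
jar [ 0.5779 -0.3524  0.0616] 6.047525998391041e-05 [ 0.5775 -0.3513] [ 0.5799 -0.3508]
board [ 0.4551 -0.3471  0.0088] 0.0001814119721774868 [ 0.4551 -0.3458] [ 0.458  -0.3451]
tinL [0.6519 0.1432 0.0496] 0.0006451940143275114 [0.6519 0.1428] [0.6521 0.1435]
top 234.7 158.3
(0.622, 0.0494) [234.4176 159.0826] [28.1121 29.3196]
(0.62, 0.0494) [234.3996 159.9564] [28.1201 29.3095]
(0.624, 0.0494) [234.4356 158.2093] [28.1041 29.3297]
scene 260.0 220.41666666666666
(0.622, 0.0494) [260.1339 220.7688] [24.4501 26.2014]
(0.62, 0.0494) [260.2896 220.159 ] [24.4211 26.1653]
(0.624, 0.0494) [259.9779 221.38  ] [24.4792 26.2376]
shares [-1.124  1.27  -0.249 -0.941] len mm 857 turn -80.9
t 0.1 tcp [ 0.1589 -0.6556  0.2257] rot [ 179.9172   -0.0087 -166.3823] F [ 0.2 -0.3  0.4] w 0.0876 g 0.0 j [-59.9  20.6   0.6  -0.  -70.1 -16.5]
```

```bash
cat >> h.py <<'E'
def chain(*wps):
    "print shares call by call for successive TCP poses (x,y,z,yaw), each call assumed to arrive"
    s=r.get_state(); p=s['tcp_pos']; w=s['eef_rot'][2]
    for q in wps:
        y0=np.radians(w); d=np.array(q[:3])-p
        X=np.array([np.cos(y0),np.sin(y0),0]); Y=np.array([np.sin(y0),-np.cos(y0),0]); t=-((q[3]-w+180)%360-180)
        print(np.round([d@X/.5,d@Y/.5,-d[2]/.5,np.radians(t)/1.5],3),'mm',round(np.linalg.norm(d)*1e3),'turn',round(t,1))
        p=np.array(q[:3]);w=q[3]
E
python3 - <<'E'
from h import *
chain((.30,-.40,.26,-136),(.44,-.14,.26,-108),(.5566,.0938,.20,-85.5),(.5566,.0938,.086,-85.5))
E
```

```text
[-0.395  0.43  -0.069 -0.354] mm 294 turn -30.4
[-0.563  0.18  -0.    -0.326] mm 295 turn -28
[-0.517 -0.077  0.12  -0.262] mm 268 turn -22.5
[ 0.     0.     0.228 -0.   ] mm 114 turn -0.0
```

Emit:
play_rows(
  rows=[
    [[0, -0.05, 0.05, -0.069, -0.044], [0, -0.1, 0.11, -0.069, -0.088], [0, -0.15, 0.16, -0.069, -0.132], [0, -0.2, 0.22, -0.069, -0.177], [0, -0.25, 0.27, -0.069, -0.22], [0, -0.3, 0.32, -0.069, -0.265], [0, -0.35, 0.38, -0.069, -0.31], [0, -0.395, 0.43, -0.069, -0.354]],
  ],
  squeeze=35,
)

```text
time_s: 0.77
tcp_pos: [0.3005, -0.3984, 0.2608]
eef_rot: [180.0, 0.0, -135.8]
contact_force: [0.5, -0.4, 0.5]
gripper_width: 0.0876
gripper_force: 0.0
```

Emit:
play_rows(
  rows=[
    [[0, -0.07, 0.02, 0, -0.041], [0, -0.14, 0.045, 0, -0.082], [0, -0.21, 0.068, 0, -0.122], [0, -0.28, 0.09, 0, -0.163], [0, -0.35, 0.112, 0, -0.204], [0, -0.42, 0.135, 0, -0.245], [0, -0.49, 0.157, 0, -0.285], [0, -0.563, 0.18, 0, -0.326]],
  ],
)

```text
time_s: 1.43
tcp_pos: [0.4402, -0.1383, 0.2611]
eef_rot: [-180.0, 0.0, -107.8]
contact_force: [0.6, -1.3, -0.7]
gripper_width: 0.0878
gripper_force: 0.0
```

```bash
python3 - <<'E'
from h import *
st(); chain((.5566,.0938,.20,-85.5),(.5566,.0938,.086,-85.5))
E
```

```text
t 1.43 tcp [ 0.4402 -0.1383  0.2611] rot [-179.9887    0.0121 -107.7579] F [ 0.6 -1.3 -0.7] w 0.0878 g 0.0 j [  7.1  -1.4 -21.8  -0.  -69.7 -24.9]
[-0.513 -0.08   0.122 -0.259] mm 267 turn -22.3
[ 0.     0.     0.228 -0.   ] mm 114 turn -0.0
```

Emit:
play_rows(
  rows=[
    [[0, -0.07, -0.01, 0.01, -0.033], [0, -0.13, -0.02, 0.03, -0.065], [0, -0.2, -0.03, 0.045, -0.1], [0, -0.27, -0.04, 0.06, -0.13], [0, -0.33, -0.05, 0.08, -0.163], [0, -0.4, -0.06, 0.1, -0.196], [0, -0.46, -0.07, 0.11, -0.23], [0, -0.513, -0.08, 0.122, -0.259]],
  ],
)

```text
time_s: 2.1
tcp_pos: [0.5574, 0.0935, 0.1992]
eef_rot: [180.0, -0.0, -85.5]
contact_force: [0.1, 0.4, 0.4]
gripper_width: 0.0877
gripper_force: 0.0
```

```bash
python3 - <<'E'
from h import *
st(); chain((.5566,.0938,.16,-85.5),(.5566,.0938,.087,-85.5))
t=r.capture('top');s=r.capture('scene')
o=np.zeros((480,800,3),np.uint8); o[:]=0; o[:480,:400]=crop(t,190,110,100,120,4); o[:480,400:]=crop(s,210,120,100,120,4); cv2.imwrite('pics/c4.png',o[:,:,::-1])
E
```

```text
t 2.1 tcp [0.5574 0.0935 0.1992] rot [179.9532  -0.013  -85.481 ] F [0.1 0.4 0.4] w 0.0877 g 0.0 j [ 29.4  11.4 -15.7  -0.  -63.  -24.8]
[-0.001  0.002  0.078  0.   ] mm 39 turn 0.0
[ 0.     0.     0.146 -0.   ] mm 73 turn -0.0
```

View pics/c4.png

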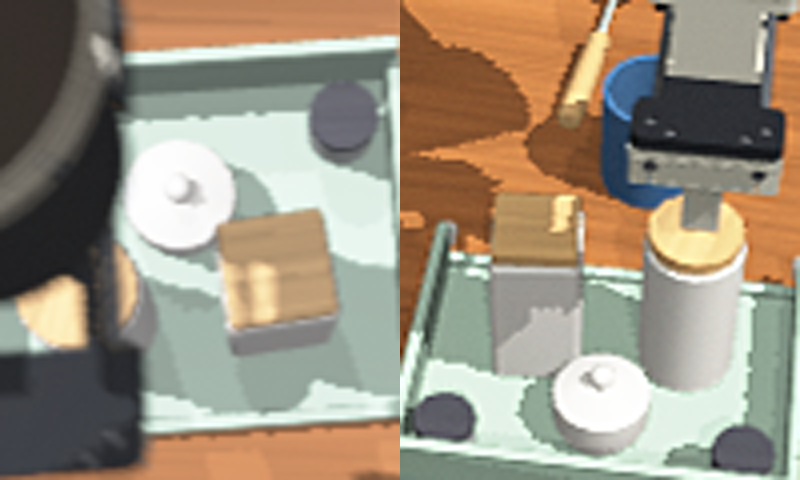

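The gripper is centred over the round lid: in the scene crop the finger is at about (702,210) and the lid at (697,235). Going down.

Emit:
play_rows(
  rows=[
    [[0, -0.001, 0.002, 0.03, 0], [0, -0.001, 0.002, 0.065, 0], [0, -0.001, 0.002, 0.1, 0], [0, -0.001, 0.002, 0.135, 0], [0, -0.001, 0.002, 0.17, 0], [0, -0.001, 0.002, 0.2, 0], [0, -0.001, 0.002, 0.22, 0], [0, -0.001, 0.002, 0.224, 0]],
  ],
)

```text
time_s: 2.87
tcp_pos: [0.5547, 0.0912, 0.0862]
eef_rot: [179.8, -0.1, -85.7]
contact_force: [-0.7, -0.3, 1.3]
gripper_width: 0.0876
gripper_force: 0.0
```

Emit:
play_rows(
  rows=[
    [[0.15, 0, 0, 0, 0], [0.2, 0, 0, 0, 0], [0.25, 0, 0, 0, 0], [0.3, 0, 0, 0, 0], [0.4, 0, 0, 0, 0], [0.5, 0, 0, 0, 0], [0.6, 0, 0, 0, 0], [0.6, 0, 0, 0, 0]],
  ],
)

```text
time_s: 3.53
tcp_pos: [0.5564, 0.0922, 0.0889]
eef_rot: [-179.9, 0.0, -85.7]
contact_force: [-1.0, -0.1, 6.0]
gripper_width: 0.0629
gripper_force: 35.0
```

```bash
python3 - <<'E'
from h import *
st()
E
```

```text
t 3.53 tcp [0.5564 0.0922 0.0889] rot [-179.9355    0.0149  -85.6578] F [-1.  -0.1  6. ] w 0.0629 g 35.0 j [ 29.3  17.5 -23.7   0.  -48.7 -25. ]
```

```bash
cat > log.txt <<'E'
-0.395 0.43 -0.069 -0.354
-0.563 0.18 0 -0.326
-0.513 -0.08 0.122 -0.259
-0.001 0.002 0.224 0
E
cat >> h.py <<'E'
def cmd():
    p=np.array([.159,-.656,.227]); w=-166.375
    for l in open('log.txt'):
        if not l.strip(): continue
        a=[float(v) for v in l.split()]; y0=np.radians(w)
        p=p+.5*(a[0]*np.array([np.cos(y0),np.sin(y0),0])+a[1]*np.array([np.sin(y0),-np.cos(y0),0])-a[2]*np.array([0,0,1])); w-=np.degrees(1.5*a[3])
    return p,w
def chain(*wps,log=False):
    p,w=cmd(); s=r.get_state(); print('cmd',p,round(w,2),'meas-cmd mm',(s['tcp_pos']-p)*1e3)
    L=[]
    for q in wps:
        y0=np.radians(w); d=np.array(q[:3])-p
        X=np.array([np.cos(y0),np.sin(y0),0]); Y=np.array([np.sin(y0),-np.cos(y0),0]); t=-((q[3]-w+180)%360-180)
        a=np.round([d@X/.5,d@Y/.5,-d[2]/.5,np.radians(t)/1.5],3); L.append(a)
        print(a,'mm',round(np.linalg.norm(d)*1e3),'turn',round(t,1)); p=np.array(q[:3]);w=q[3]
    if log: open('log.txt','a').write(''.join(' '.join(map(str,a))+'\n' for a in L))
E
python3 - <<'E'
from h import *
p,w=cmd(); chain((p[0],p[1],.170,w),(.49,.345,.170,w),(.49,.345,.087,w),log=True)
E
```

```text
cmd [0.556  0.092  0.0885] -85.67 meas-cmd mm [0.3703 0.1879 0.411 ]
[ 0.     0.    -0.163 -0.   ] mm 82 turn -0.0
[-0.514  0.094 -0.    -0.   ] mm 261 turn -0.0
[ 0.     0.     0.166 -0.   ] mm 83 turn -0.0
```

Emit:
play_rows(
  rows=[
    [[0.6, 0, 0, -0.01, 0], [0.6, 0, 0, -0.03, 0], [0.6, 0, 0, -0.055, 0], [0.6, 0, 0, -0.085, 0], [0.6, 0, 0, -0.115, 0], [0.6, 0, 0, -0.14, 0], [0.6, 0, 0, -0.157, 0], [0.6, 0, 0, -0.163, 0]],
  ],
)

```text
time_s: 4.2
tcp_pos: [0.5565, 0.0922, 0.1713]
eef_rot: [-179.9, 0.0, -85.7]
contact_force: [0.3, 1.0, -3.5]
gripper_width: 0.0632
gripper_force: 35.0
```

Emit:
play_rows(
  rows=[
    [[0.6, -0.01, 0.002, 0, 0], [0.6, -0.03, 0.005, 0, 0], [0.6, -0.06, 0.011, 0, 0], [0.6, -0.095, 0.017, 0, 0], [0.6, -0.135, 0.025, 0, 0], [0.6, -0.175, 0.032, 0, 0], [0.6, -0.215, 0.039, 0, 0], [0.6, -0.257, 0.047, 0, 0]],
  ],
)

```text
time_s: 4.87
tcp_pos: [0.5217, 0.2197, 0.1684]
eef_rot: [179.9, -0.1, -85.7]
contact_force: [0.6, -0.1, -3.5]
gripper_width: 0.0632
gripper_force: 35.0
```

Emit:
play_rows(
  rows=[
    [[0.6, -0.042, 0.008, 0, 0], [0.6, -0.082, 0.015, 0, 0], [0.6, -0.122, 0.022, 0, 0], [0.6, -0.162, 0.03, 0, 0], [0.6, -0.197, 0.036, 0, 0], [0.6, -0.227, 0.042, 0, 0], [0.6, -0.247, 0.045, 0, 0], [0.6, -0.257, 0.047, 0, 0]],
  ],
)

```text
time_s: 5.53
tcp_pos: [0.4891, 0.3461, 0.1688]
eef_rot: [180.0, -0.0, -85.6]
contact_force: [0.9, 0.1, -4.1]
gripper_width: 0.0629
gripper_force: 35.0
```

Emit:
play_rows(
  rows=[
    [[0.6, 0, 0, 0.015, 0], [0.6, 0, 0, 0.04, 0], [0.6, 0, 0, 0.075, 0], [0.6, 0, 0, 0.11, 0], [0.6, 0, 0, 0.135, 0], [0.6, 0, 0, 0.152, 0], [0.6, 0, 0, 0.162, 0], [0.6, 0, 0, 0.166, 0]],
  ],
)

```text
time_s: 6.2
tcp_pos: [0.4897, 0.3438, 0.086]
eef_rot: [179.9, -0.1, -85.7]
contact_force: [-2.9, -3.0, 5.0]
gripper_width: 0.0628
gripper_force: 35.0
```

```bash
python3 - <<'E'
from h import *
st(); chain()
t=r.capture('top');s=r.capture('scene')
o=np.zeros((480,800,3),np.uint8); o[:480,:400]=crop(t,60,110,100,120,4); o[:480,400:]=crop(s,310,110,100,120,4); cv2.imwrite('pics/c5.png',o[:,:,::-1])
E
```

```text
t 6.2 tcp [0.4897 0.3438 0.086 ] rot [179.9494  -0.0747 -85.7009] F [-2.9 -3.   5. ] w 0.0628 g 35.0 j [ 53.8  20.6 -19.3   0.  -50.1 -49.5]
cmd [0.4898 0.3447 0.087 ] -85.67 meas-cmd mm [-0.0782 -0.9017 -0.9885]
```

View pics/c5.png

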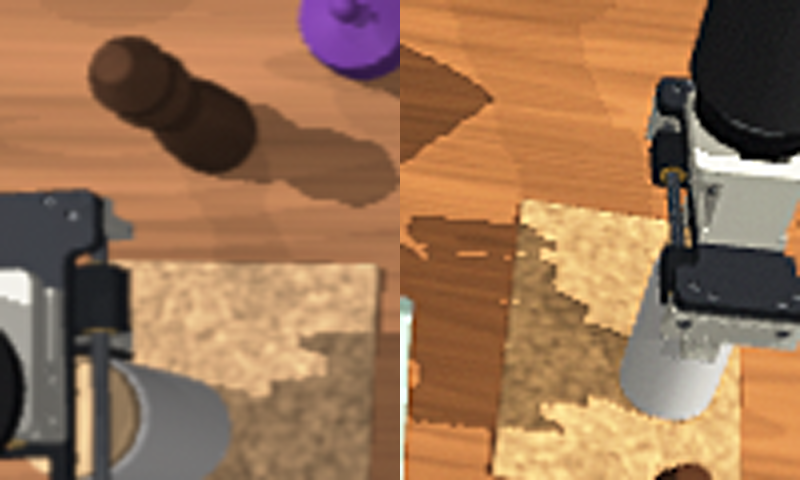

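The crops show the round canister standing upright on the mat within its edges, and the pepper mill well clear. Releasing and going to the square canister.

```bash
python3 - <<'E'
from h import *
p,w=cmd(); chain((p[0],p[1],.19,w),(.53,.17,.19,-84),(.5693,-.0036,.185,-82),(.5693,-.0036,.0865,-82),log=True)
E
```

```text
cmd [0.4898 0.3447 0.087 ] -85.67 meas-cmd mm [ 0.2772 -0.076  -0.1493]
[ 0.     0.    -0.206 -0.   ] mm 103 turn -0.0
[ 0.355 -0.054 -0.    -0.019] mm 179 turn -1.7
[ 0.354 -0.042  0.01  -0.023] mm 178 turn -2
[0.    0.    0.197 0.   ] mm 98 turn 0
```

Emit:
play_rows(
  rows=[
    [[0.3, 0, 0, 0, 0], [0.15, 0, 0, 0, 0], [0, 0, 0, 0, 0], [0, 0, 0, 0, 0], [0, 0, 0, 0, 0], [0, 0, 0, 0, 0], [0, 0, 0, 0, 0], [0, 0, 0, 0, 0]],
  ],
)

```text
time_s: 6.97
tcp_pos: [0.4898, 0.3448, 0.0866]
eef_rot: [-180.0, 0.0, -85.7]
contact_force: [-0.4, 0.3, -0.5]
gripper_width: 0.0878
gripper_force: 0.0
```

Emit:
play_rows(
  rows=[
    [[0, 0, 0, -0.015, 0], [0, 0, 0, -0.04, 0], [0, 0, 0, -0.07, 0], [0, 0, 0, -0.11, 0], [0, 0, 0, -0.15, 0], [0, 0, 0, -0.18, 0], [0, 0, 0, -0.2, 0], [0, 0, 0, -0.206, 0]],
  ],
)

```text
time_s: 7.63
tcp_pos: [0.4904, 0.3454, 0.1919]
eef_rot: [-179.9, 0.1, -85.7]
contact_force: [-0.7, 1.0, -0.2]
gripper_width: 0.0877
gripper_force: 0.0
```

Emit:
play_rows(
  rows=[
    [[0, 0.02, -0.003, 0, -0.001], [0, 0.06, -0.009, 0, -0.003], [0, 0.11, -0.017, 0, -0.006], [0, 0.16, -0.025, 0, -0.009], [0, 0.21, -0.032, 0, -0.012], [0, 0.26, -0.04, 0, -0.014], [0, 0.31, -0.047, 0, -0.017], [0, 0.355, -0.054, 0, -0.019]],
  ],
)

```text
time_s: 8.3
tcp_pos: [0.5295, 0.1676, 0.1884]
eef_rot: [179.9, -0.0, -84.0]
contact_force: [0.4, -0.1, 0.5]
gripper_width: 0.0879
gripper_force: 0.0
```

Emit:
play_rows(
  rows=[
    [[0, 0.05, -0.006, 0.001, -0.003], [0, 0.1, -0.012, 0.003, -0.006], [0, 0.15, -0.018, 0.005, -0.01], [0, 0.2, -0.024, 0.006, -0.014], [0, 0.25, -0.03, 0.008, -0.017], [0, 0.3, -0.036, 0.009, -0.02], [0, 0.34, -0.04, 0.01, -0.023], [0, 0.354, -0.042, 0.01, -0.023]],
  ],
)

```text
time_s: 8.97
tcp_pos: [0.5685, -0.0069, 0.1831]
eef_rot: [179.8, -0.0, -82.2]
contact_force: [-0.3, 1.1, -0.8]
gripper_width: 0.0877
gripper_force: 0.0
```

Emit:
play_rows(
  rows=[
    [[0, 0, 0, 0, 0], [0, 0, 0, 0.03, 0], [0, 0, 0, 0.07, 0], [0, 0, 0, 0.11, 0], [0, 0, 0, 0.15, 0], [0, 0, 0, 0.18, 0], [0, 0, 0, 0.195, 0], [0, 0, 0, 0.197, 0]],
  ],
)

```text
time_s: 9.63
tcp_pos: [0.568, -0.0038, 0.0841]
eef_rot: [179.8, -0.0, -82.0]
contact_force: [-0.8, -0.7, 0.7]
gripper_width: 0.0874
gripper_force: 0.0
```

```bash
python3 - <<'E'
from h import *
st(); chain()
t=r.capture('top');s=r.capture('scene')
o=np.zeros((480,800,3),np.uint8); o[:480,:400]=crop(t,210,110,100,120,4); o[:480,400:]=crop(s,200,120,100,120,4); cv2.imwrite('pics/c6.png',o[:,:,::-1])
E
```

```text
t 9.63 tcp [ 0.568  -0.0038  0.0841] rot [179.7981  -0.0212 -82.042 ] F [-0.8 -0.7  0.7] w 0.0874 g 0.0 j [ 19.3  18.3 -23.2  -0.  -48.6 -11.4]
cmd [ 0.5694 -0.0041  0.0865] -82.06 meas-cmd mm [-1.3997  0.2994 -2.3507]
```

View pics/c6.png

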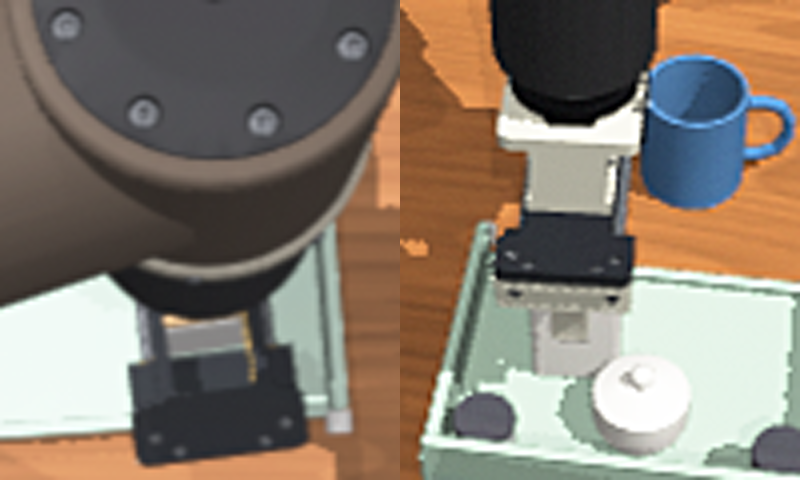

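The square canister sits between the fingers and the sugar pot is clear in front of it. Gripping and carrying it to the mat.

Emit:
play_rows(
  rows=[
    [[0.15, 0, 0, 0, 0], [0.2, 0, 0, 0, 0], [0.25, 0, 0, 0, 0], [0.3, 0, 0, 0, 0], [0.4, 0, 0, 0, 0], [0.5, 0, 0, 0, 0], [0.6, 0, 0, 0, 0], [0.6, 0, 0, 0, 0]],
  ],
)

```text
time_s: 10.4
tcp_pos: [0.5693, -0.0041, 0.0864]
eef_rot: [-180.0, -0.0, -82.1]
contact_force: [-2.2, 0.2, 5.0]
gripper_width: 0.0579
gripper_force: 34.7
```

```bash
python3 - <<'E'
from h import *
st()
p,w=cmd(); chain((p[0],p[1],.170,w),(.485,.138,.170,w),(.40,.28,.170,w),(.40,.28,.0845,w),log=True)
E
```

```text
t 10.4 tcp [ 0.5693 -0.0041  0.0864] rot [-179.9917   -0.0028  -82.0656] F [-2.2  0.2  5. ] w 0.0579 g 34.7 j [ 19.3  18.2 -23.1   0.  -48.7 -11.3]
cmd [ 0.5694 -0.0041  0.0865] -82.06 meas-cmd mm [-0.0245 -0.0419 -0.107 ]
[ 0.     0.    -0.167 -0.   ] mm 84 turn -0.0
[-0.305  0.128 -0.    -0.   ] mm 165 turn -0.0
[-0.305  0.129 -0.    -0.   ] mm 165 turn -0.0
[ 0.     0.     0.171 -0.   ] mm 86 turn -0.0
```

Emit:
play_rows(
  rows=[
    [[0.6, 0, 0, -0.01, 0], [0.6, 0, 0, -0.03, 0], [0.6, 0, 0, -0.055, 0], [0.6, 0, 0, -0.085, 0], [0.6, 0, 0, -0.115, 0], [0.6, 0, 0, -0.143, 0], [0.6, 0, 0, -0.16, 0], [0.6, 0, 0, -0.167, 0]],
  ],
)

```text
time_s: 11.07
tcp_pos: [0.57, -0.0039, 0.1713]
eef_rot: [-179.9, 0.0, -82.1]
contact_force: [0.0, 0.0, -3.5]
gripper_width: 0.0583
gripper_force: 34.7
```

Emit:
play_rows(
  rows=[
    [[0.6, -0.01, 0.004, 0, 0], [0.6, -0.03, 0.013, 0, 0], [0.6, -0.065, 0.027, 0, 0], [0.6, -0.105, 0.044, 0, 0], [0.6, -0.15, 0.063, 0, 0], [0.6, -0.2, 0.084, 0, 0], [0.6, -0.25, 0.105, 0, 0], [0.6, -0.305, 0.128, 0, 0]],
  ],
)

```text
time_s: 11.73
tcp_pos: [0.483, 0.139, 0.1685]
eef_rot: [179.9, -0.0, -82.1]
contact_force: [1.0, 0.5, -3.7]
gripper_width: 0.0585
gripper_force: 34.7
```

Emit:
play_rows(
  rows=[
    [[0.6, -0.055, 0.023, 0, 0], [0.6, -0.105, 0.044, 0, 0], [0.6, -0.155, 0.066, 0, 0], [0.6, -0.2, 0.084, 0, 0], [0.6, -0.24, 0.101, 0, 0], [0.6, -0.275, 0.116, 0, 0], [0.6, -0.297, 0.126, 0, 0], [0.6, -0.305, 0.129, 0, 0]],
  ],
)

```text
time_s: 12.4
tcp_pos: [0.3984, 0.2814, 0.1688]
eef_rot: [179.9, -0.0, -82.0]
contact_force: [0.6, -0.1, -4.2]
gripper_width: 0.0579
gripper_force: 34.7
```

Emit:
play_rows(
  rows=[
    [[0.6, 0, 0, 0.015, 0], [0.6, 0, 0, 0.04, 0], [0.6, 0, 0, 0.075, 0], [0.6, 0, 0, 0.11, 0], [0.6, 0, 0, 0.138, 0], [0.6, 0, 0, 0.156, 0], [0.6, 0, 0, 0.167, 0], [0.6, 0, 0, 0.171, 0]],
  ],
)

```text
time_s: 13.07
tcp_pos: [0.3998, 0.2791, 0.0834]
eef_rot: [179.9, -0.1, -82.1]
contact_force: [-5.0, -3.5, 10.9]
gripper_width: 0.0581
gripper_force: 34.8
```

```bash
python3 - <<'E'
from h import *
st(); chain()
t=r.capture('top');s=r.capture('scene')
o=np.zeros((600,800,3),np.uint8); o[:,:400]=crop(t,60,160,100,150,4); o[:,400:]=crop(s,310,110,100,150,4); cv2.imwrite('pics/c7.png',o[:,:,::-1])
E
```

```text
t 13.07 tcp [0.3998 0.2791 0.0834] rot [179.9187  -0.1171 -82.0922] F [-5.  -3.5 10.9] w 0.0581 g 34.8 j [ 58.1  11.5 -33.3   0.  -45.3 -50.2]
cmd [0.4    0.2803 0.0845] -82.06 meas-cmd mm [-0.169  -1.1631 -1.0847]
```

View pics/c7.png

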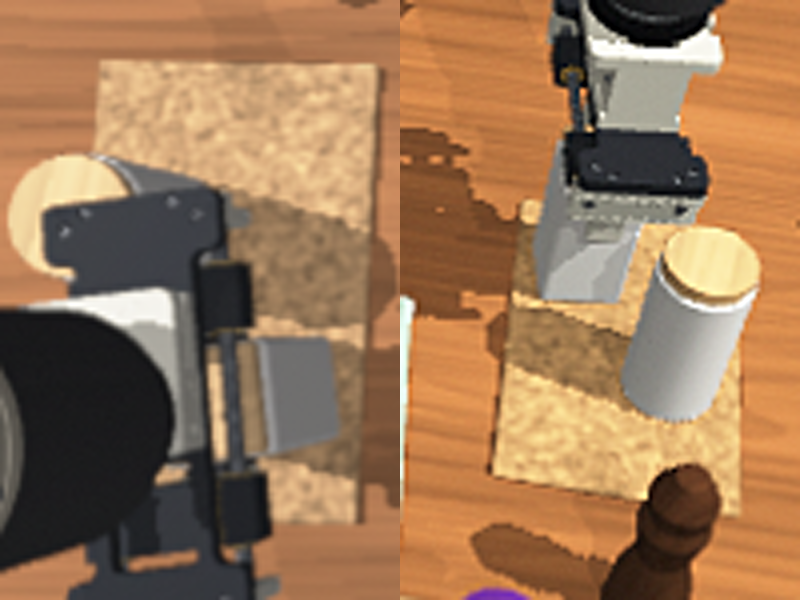

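The square canister stands on the mat at about (300,390) in the top crop, and the round one stands behind it, upright. Releasing and going to the sugar pot.

Emit:
play_rows(
  rows=[
    [[0.3, 0, 0, 0, 0], [0.15, 0, 0, 0, 0], [0, 0, 0, 0, 0], [0, 0, 0, 0, 0], [0, 0, 0, 0, 0], [0, 0, 0, 0, 0], [0, 0, 0, 0, 0], [0, 0, 0, 0, 0]],
  ],
)

```text
time_s: 13.83
tcp_pos: [0.4, 0.2803, 0.0841]
eef_rot: [-180.0, 0.0, -82.1]
contact_force: [-0.6, -0.5, -0.6]
gripper_width: 0.0874
gripper_force: 0.0
```

```bash
python3 - <<'E'
from h import *
st()
p,w=cmd(); chain((p[0],p[1],.185,w),(.51,.165,.18,-129),(.622,.0493,.13,-175.5),(.622,.0493,.0145,-175.5),log=True)
E
```

```text
t 13.83 tcp [0.4    0.2803 0.0841] rot [-179.9917    0.0086  -82.0626] F [-0.6 -0.5 -0.6] w 0.0874 g 0.0 j [ 58.1  11.5 -33.2   0.  -45.3 -50.2]
cmd [0.4    0.2803 0.0845] -82.06 meas-cmd mm [ 0.0318  0.0766 -0.3604]
[ 0.     0.    -0.201 -0.   ] mm 101 turn -0.0
[ 0.259 -0.186  0.01   0.546] mm 159 turn 46.9
[ 0.039 -0.32   0.1    0.541] mm 169 turn 46.5
[ 0.     0.     0.231 -0.   ] mm 116 turn -0.0
```

Emit:
play_rows(
  rows=[
    [[0, 0, 0, -0.015, 0], [0, 0, 0, -0.04, 0], [0, 0, 0, -0.07, 0], [0, 0, 0, -0.11, 0], [0, 0, 0, -0.15, 0], [0, 0, 0, -0.18, 0], [0, 0, 0, -0.195, 0], [0, 0, 0, -0.201, 0]],
  ],
)

```text
time_s: 14.5
tcp_pos: [0.4004, 0.2808, 0.1862]
eef_rot: [-179.9, 0.1, -82.1]
contact_force: [0.6, 0.1, -0.5]
gripper_width: 0.0876
gripper_force: 0.0
```

Emit:
play_rows(
  rows=[
    [[0, 0.03, -0.02, 0.001, 0.06], [0, 0.06, -0.045, 0.002, 0.13], [0, 0.095, -0.07, 0.003, 0.2], [0, 0.13, -0.093, 0.004, 0.27], [0, 0.16, -0.116, 0.006, 0.34], [0, 0.195, -0.14, 0.008, 0.41], [0, 0.227, -0.163, 0.009, 0.48], [0, 0.259, -0.186, 0.01, 0.546]],
  ],
)

```text
time_s: 15.17
tcp_pos: [0.51, 0.1637, 0.1785]
eef_rot: [180.0, -0.1, -129.3]
contact_force: [0.6, 0.8, -0.7]
gripper_width: 0.0877
gripper_force: 0.0
```

Emit:
play_rows(
  rows=[
    [[0, 0.006, -0.05, 0.01, 0.075], [0, 0.012, -0.1, 0.02, 0.15], [0, 0.018, -0.15, 0.035, 0.225], [0, 0.024, -0.2, 0.05, 0.3], [0, 0.03, -0.25, 0.07, 0.38], [0, 0.035, -0.29, 0.085, 0.45], [0, 0.038, -0.315, 0.097, 0.51], [0, 0.039, -0.32, 0.1, 0.541]],
  ],
)

```text
time_s: 15.83
tcp_pos: [0.622, 0.047, 0.1266]
eef_rot: [-179.9, -0.2, -175.9]
contact_force: [-0.2, 0.0, -0.9]
gripper_width: 0.0876
gripper_force: 0.0
```

```bash
python3 - <<'E'
from h import *
st()
s=r.capture('scene'); t=r.capture('top')
o=np.zeros((600,800,3),np.uint8); o[:,:500]=crop(s,195,140,125,150,4); o[:,500:]=crop(t,190,100,75,150,4);cv2.imwrite('pics/c8.png',o[:,:,::-1])
E
```

```text
t 15.83 tcp [0.622  0.047  0.1266] rot [-179.9406   -0.2217 -175.9037] F [-0.2  0.  -0.9] w 0.0876 g 0.0 j [  22.2   20.4  -13.4   -0.   -56.4 -108.1]
```

View pics/c8.png

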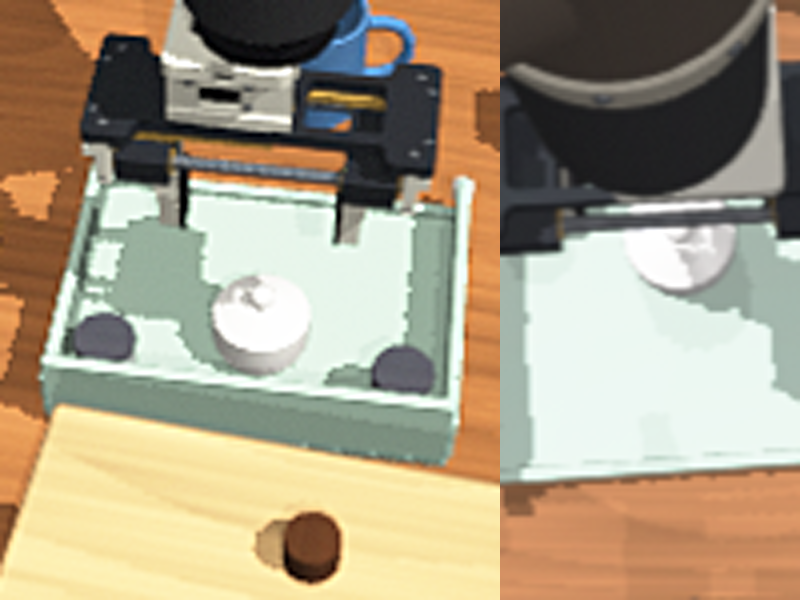

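The fingers straddle the pot: in the crop they're at (180,200) and (348,225), the pot is at (262,320), and the tins are well outside the finger line. Going down and gripping.

Emit:
play_rows(
  rows=[
    [[0, 0, 0, 0.01, 0], [0, 0, 0, 0.04, 0], [0, 0, 0, 0.08, 0], [0, 0, 0, 0.12, 0], [0, 0, 0, 0.16, 0], [0, 0, 0, 0.195, 0], [0, 0, 0, 0.22, 0], [0, 0, 0, 0.231, 0]],
  ],
)

```text
time_s: 16.6
tcp_pos: [0.6204, 0.0493, 0.012]
eef_rot: [-180.0, -0.2, -175.4]
contact_force: [-0.3, -0.8, 0.6]
gripper_width: 0.0874
gripper_force: 0.0
```

Emit:
play_rows(
  rows=[
    [[0.1, 0, 0, 0, 0], [0.15, 0, 0, 0, 0], [0.2, 0, 0, 0, 0], [0.25, 0, 0, 0, 0], [0.35, 0, 0, 0, 0], [0.5, 0, 0, 0, 0], [0.6, 0, 0, 0, 0], [0.6, 0, 0, 0, 0]],
  ],
  squeeze=30,
)

```text
time_s: 17.27
tcp_pos: [0.6225, 0.0492, 0.0149]
eef_rot: [180.0, 0.1, -175.5]
contact_force: [-1.5, 0.7, 5.7]
gripper_width: 0.0612
gripper_force: 30.0
```

```bash
python3 - <<'E'
from h import *
st()
p,w=cmd(); bz=.012+.0065+.0005
chain((p[0],p[1],.135,w),(.55,-.13,.135,w),(.4565,-.3455,.135,w),(.4565,-.3455,bz,w),log=True)
E
```

```text
t 17.27 tcp [0.6225 0.0492 0.0149] rot [ 179.9856    0.0721 -175.4687] F [-1.5  0.7  5.7] w 0.0612 g 30.0 j [  22.4   27.5  -19.5    0.   -42.9 -107.9]
cmd [0.6221 0.049  0.0145] -175.49 meas-cmd mm [0.4746 0.191  0.4283]
[ 0.     0.    -0.241 -0.   ] mm 121 turn -0.0
[ 0.172 -0.346 -0.    -0.   ] mm 193 turn -0.0
[ 0.22  -0.415 -0.    -0.   ] mm 235 turn -0.0
[ 0.     0.     0.232 -0.   ] mm 116 turn -0.0
```

Emit:
play_rows(
  rows=[
    [[0.6, 0, 0, -0.01, 0], [0.6, 0, 0, -0.035, 0], [0.6, 0, 0, -0.07, 0], [0.6, 0, 0, -0.115, 0], [0.6, 0, 0, -0.16, 0], [0.6, 0, 0, -0.2, 0], [0.6, 0, 0, -0.23, 0], [0.6, 0, 0, -0.241, 0]],
  ],
)

```text
time_s: 17.93
tcp_pos: [0.6229, 0.0492, 0.1371]
eef_rot: [180.0, 0.2, -175.5]
contact_force: [0.6, 1.0, -2.6]
gripper_width: 0.0609
gripper_force: 30.0
```

Emit:
play_rows(
  rows=[
    [[0.6, 0.005, -0.01, 0, 0], [0.6, 0.017, -0.035, 0, 0], [0.6, 0.037, -0.075, 0, 0], [0.6, 0.062, -0.125, 0, 0], [0.6, 0.09, -0.18, 0, 0], [0.6, 0.117, -0.235, 0, 0], [0.6, 0.145, -0.29, 0, 0], [0.6, 0.172, -0.346, 0, 0]],
  ],
)

```text
time_s: 18.6
tcp_pos: [0.5474, -0.132, 0.1328]
eef_rot: [180.0, -0.2, -175.5]
contact_force: [0.4, -0.8, -2.8]
gripper_width: 0.0611
gripper_force: 30.0
```

Emit:
play_rows(
  rows=[
    [[0.6, 0.033, -0.062, 0, 0], [0.6, 0.068, -0.128, 0, 0], [0.6, 0.104, -0.195, 0, 0], [0.6, 0.138, -0.26, 0, 0], [0.6, 0.17, -0.32, 0, 0], [0.6, 0.196, -0.37, 0, 0], [0.6, 0.213, -0.402, 0, 0], [0.6, 0.22, -0.415, 0, 0]],
  ],
)

```text
time_s: 19.27
tcp_pos: [0.4534, -0.3478, 0.1327]
eef_rot: [179.9, -0.2, -175.7]
contact_force: [-0.3, -0.4, -2.4]
gripper_width: 0.0611
gripper_force: 30.0
```

Emit:
play_rows(
  rows=[
    [[0.6, 0, 0, 0.01, 0], [0.6, 0, 0, 0.04, 0], [0.6, 0, 0, 0.08, 0], [0.6, 0, 0, 0.12, 0], [0.6, 0, 0, 0.16, 0], [0.6, 0, 0, 0.195, 0], [0.6, 0, 0, 0.22, 0], [0.6, 0, 0, 0.226, 0]],
  ],
)

```text
time_s: 19.93
tcp_pos: [0.4545, -0.3442, 0.0189]
eef_rot: [179.9, -0.3, -175.5]
contact_force: [-3.4, 4.0, 12.0]
gripper_width: 0.061
gripper_force: 30.0
```

Emit:
play_rows(
  rows=[
    [[0.6, 0, 0, 0, 0], [0.6, 0, 0, 0.002, 0], [0.6, 0, 0, 0.004, 0], [0.6, 0, 0, 0.006, 0], [0.6, 0, 0, 0.006, 0], [0.6, 0, 0, 0.006, 0], [0.6, 0, 0, 0.006, 0], [0.6, 0, 0, 0.006, 0]],
  ],
)

```text
time_s: 20.6
tcp_pos: [0.4569, -0.3458, 0.0189]
eef_rot: [-180.0, 0.0, -175.5]
contact_force: [-0.1, 1.4, 1.6]
gripper_width: 0.0611
gripper_force: 30.0
```

```bash
python3 - <<'E'
from h import *
st(); chain()
s=r.capture('scene'); t=r.capture('top')
o=np.zeros((600,800,3),np.uint8); o[:,:400]=crop(s,90,100,80,120,5); o[:,400:]=crop(t,370,150,80,120,5);cv2.imwrite('pics/c9.png',o[:,:,::-1])
E
```

```text
t 20.6 tcp [ 0.4569 -0.3458  0.0189] rot [-179.9874    0.0398 -175.4867] F [-0.1  1.4  1.6] w 0.0611 g 30.0 j [-17.6  23.5 -26.2  -0.  -40.3 -67.9]
cmd [ 0.4566 -0.3457  0.019 ] -175.49 meas-cmd mm [ 0.2589 -0.024  -0.085 ]
```

View pics/c9.png

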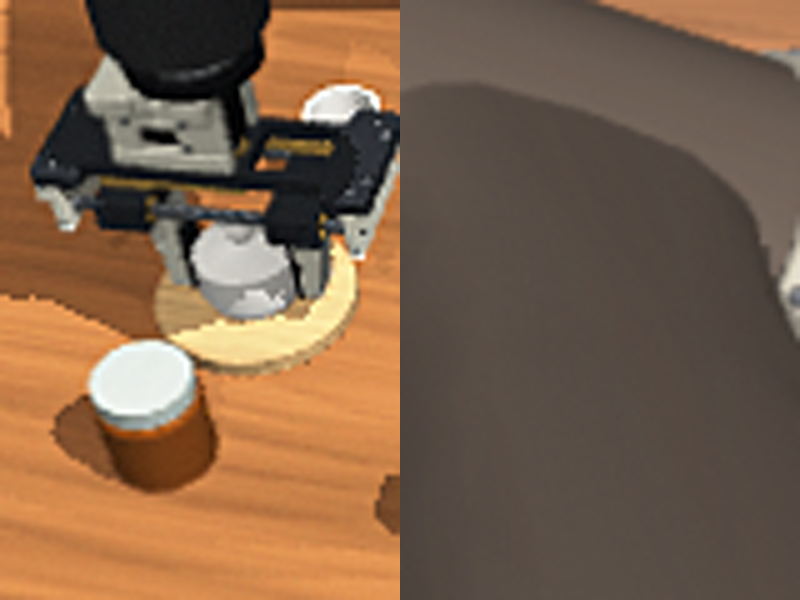

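The pot sits upright on the board, at about (243,275) in the scene crop, and the jar stands free at (150,415). Releasing and fetching the jar.

Emit:
play_rows(
  rows=[
    [[0.3, 0, 0, 0, 0], [0.15, 0, 0, 0, 0], [0, 0, 0, 0, 0], [0, 0, 0, 0, 0], [0, 0, 0, 0, 0], [0, 0, 0, 0, 0], [0, 0, 0, 0, 0], [0, 0, 0, 0, 0]],
  ],
)

```text
time_s: 21.37
tcp_pos: [0.4566, -0.3457, 0.0185]
eef_rot: [180.0, -0.0, -175.5]
contact_force: [-0.1, -0.7, 0.9]
gripper_width: 0.0876
gripper_force: 0.0
```

```bash
python3 - <<'E'
from h import *
st()
p,w=cmd(); chain((p[0],p[1],.13,w),(.5787,-.351,.12,w),(.5787,-.351,.011,w),log=True)
E
```

```text
t 21.37 tcp [ 0.4566 -0.3457  0.0185] rot [ 179.9982   -0.0063 -175.4858] F [-0.1 -0.7  0.9] w 0.0876 g 0.0 j [-17.6  23.5 -26.2   0.  -40.3 -67.9]
cmd [ 0.4566 -0.3457  0.019 ] -175.49 meas-cmd mm [-0.06   -0.0029 -0.5093]
[ 0.     0.    -0.222 -0.   ] mm 111 turn -0.0
[-0.243 -0.03   0.02  -0.   ] mm 123 turn -0.0
[ 0.     0.     0.218 -0.   ] mm 109 turn -0.0
```

Emit:
play_rows(
  rows=[
    [[0, 0, 0, -0.01, 0], [0, 0, 0, -0.035, 0], [0, 0, 0, -0.07, 0], [0, 0, 0, -0.11, 0], [0, 0, 0, -0.15, 0], [0, 0, 0, -0.19, 0], [0, 0, 0, -0.215, 0], [0, 0, 0, -0.222, 0]],
  ],
)

```text
time_s: 22.03
tcp_pos: [0.4579, -0.3463, 0.1325]
eef_rot: [-179.9, 0.2, -175.5]
contact_force: [0.5, -0.3, 0.5]
gripper_width: 0.0878
gripper_force: 0.0
```

Emit:
play_rows(
  rows=[
    [[0, -0.02, -0.003, 0.002, 0], [0, -0.05, -0.006, 0.005, 0], [0, -0.09, -0.011, 0.008, 0], [0, -0.13, -0.016, 0.011, 0], [0, -0.17, -0.021, 0.014, 0], [0, -0.21, -0.026, 0.017, 0], [0, -0.235, -0.029, 0.019, 0], [0, -0.243, -0.03, 0.02, 0]],
  ],
)

```text
time_s: 22.7
tcp_pos: [0.5804, -0.3508, 0.1172]
eef_rot: [180.0, -0.1, -175.4]
contact_force: [0.0, -0.6, -0.3]
gripper_width: 0.0875
gripper_force: 0.0
```

Emit:
play_rows(
  rows=[
    [[0, 0, 0, 0, 0], [0, 0, 0, 0.03, 0], [0, 0, 0, 0.07, 0], [0, 0, 0, 0.11, 0], [0, 0, 0, 0.15, 0], [0, 0, 0, 0.185, 0], [0, 0, 0, 0.21, 0], [0, 0, 0, 0.218, 0]],
  ],
)

```text
time_s: 23.37
tcp_pos: [0.5769, -0.3506, 0.0081]
eef_rot: [179.9, -0.2, -175.5]
contact_force: [-0.4, 0.3, 0.2]
gripper_width: 0.0881
gripper_force: 0.0
```

Emit:
play_rows(
  rows=[
    [[0.1, 0, 0, 0, 0], [0.15, 0, 0, 0, 0], [0.2, 0, 0, 0, 0], [0.25, 0, 0, 0, 0], [0.35, 0, 0, 0, 0], [0.5, 0, 0, 0, 0], [0.6, 0, 0, 0, 0], [0.6, 0, 0, 0, 0]],
  ],
)

```text
time_s: 24.03
tcp_pos: [0.5795, -0.3514, 0.0115]
eef_rot: [-180.0, 0.1, -175.5]
contact_force: [-1.5, 0.1, 6.0]
gripper_width: 0.0591
gripper_force: 30.0
```

```bash
python3 - <<'E'
from h import *
st()
p,w=cmd(); chain((p[0],p[1],.14,w),(.60,-.15,.14,w),(.622,.0493,.14,w),(.622,.0493,.0205,w),(.622,.0493,.019,w),log=True)
E
```

```text
t 24.03 tcp [ 0.5795 -0.3514  0.0115] rot [-179.9583    0.0681 -175.4695] F [-1.5  0.1  6. ] w 0.0591 g 30.0 j [-14.8  31.6 -12.3   0.  -46.  -70.7]
cmd [ 0.5789 -0.3511  0.011 ] -175.49 meas-cmd mm [ 0.5451 -0.2397  0.4943]
[ 0.     0.    -0.258 -0.   ] mm 129 turn -0.0
[-0.074  0.398 -0.    -0.   ] mm 202 turn -0.0
[-0.075  0.394 -0.    -0.   ] mm 201 turn -0.0
[ 0.     0.     0.239 -0.   ] mm 120 turn -0.0
[ 0.     0.     0.003 -0.   ] mm 2 turn -0.0
```

Emit:
play_rows(
  rows=[
    [[0.6, 0, 0, -0.01, 0], [0.6, 0, 0, -0.035, 0], [0.6, 0, 0, -0.075, 0], [0.6, 0, 0, -0.125, 0], [0.6, 0, 0, -0.175, 0], [0.6, 0, 0, -0.22, 0], [0.6, 0, 0, -0.248, 0], [0.6, 0, 0, -0.258, 0]],
  ],
)

```text
time_s: 24.7
tcp_pos: [0.58, -0.3516, 0.1433]
eef_rot: [-179.9, 0.2, -175.5]
contact_force: [0.3, 0.6, -2.3]
gripper_width: 0.0593
gripper_force: 30.0
```

Emit:
play_rows(
  rows=[
    [[0.6, -0.002, 0.012, 0, 0], [0.6, -0.008, 0.042, 0, 0], [0.6, -0.017, 0.09, 0, 0], [0.6, -0.028, 0.148, 0, 0], [0.6, -0.039, 0.21, 0, 0], [0.6, -0.051, 0.272, 0, 0], [0.6, -0.062, 0.335, 0, 0], [0.6, -0.074, 0.398, 0, 0]],
  ],
)

```text
time_s: 25.37
tcp_pos: [0.5987, -0.1473, 0.1378]
eef_rot: [180.0, -0.2, -175.5]
contact_force: [1.0, 0.3, -3.1]
gripper_width: 0.0595
gripper_force: 30.0
```

Emit:
play_rows(
  rows=[
    [[0.6, -0.012, 0.063, 0, 0], [0.6, -0.024, 0.126, 0, 0], [0.6, -0.036, 0.188, 0, 0], [0.6, -0.047, 0.248, 0, 0], [0.6, -0.058, 0.305, 0, 0], [0.6, -0.067, 0.352, 0, 0], [0.6, -0.073, 0.383, 0, 0], [0.6, -0.075, 0.394, 0, 0]],
  ],
)

```text
time_s: 26.03
tcp_pos: [0.6211, 0.0523, 0.1381]
eef_rot: [-180.0, -0.1, -175.4]
contact_force: [0.0, 0.1, -3.2]
gripper_width: 0.0594
gripper_force: 30.0
```

Emit:
play_rows(
  rows=[
    [[0.6, 0, 0, 0, 0], [0.6, 0, 0, 0.03, 0], [0.6, 0, 0, 0.075, 0], [0.6, 0, 0, 0.12, 0], [0.6, 0, 0, 0.165, 0], [0.6, 0, 0, 0.205, 0], [0.6, 0, 0, 0.23, 0], [0.6, 0, 0, 0.239, 0]],
  ],
)

```text
time_s: 26.7
tcp_pos: [0.62, 0.0477, 0.019]
eef_rot: [-179.9, -0.3, -175.5]
contact_force: [-16.9, 1.8, 37.1]
gripper_width: 0.0588
gripper_force: 30.0
```

Emit:
play_rows(
  rows=[
    [[0.6, 0, 0, 0, 0], [0.6, 0, 0, 0, 0], [0.6, 0, 0, 0.001, 0], [0.6, 0, 0, 0.002, 0], [0.6, 0, 0, 0.003, 0], [0.6, 0, 0, 0.003, 0], [0.6, 0, 0, 0.003, 0], [0.6, 0, 0, 0.003, 0]],
  ],
)

```text
time_s: 27.37
tcp_pos: [0.6221, 0.0491, 0.0191]
eef_rot: [-180.0, 0.0, -175.5]
contact_force: [-2.2, -3.3, 6.3]
gripper_width: 0.0589
gripper_force: 30.0
```

```bash
python3 - <<'E'
from h import *
st()
s=r.capture('scene'); t=r.capture('top')
cv2.imwrite('pics/scene10.png',s[:,:,::-1]);cv2.imwrite('pics/top10.png',t[:,:,::-1])
o=np.zeros((600,800,3),np.uint8); o[:,:400]=crop(s,200,140,100,150,4); o[:,400:]=crop(t,360,170,100,150,4)
cv2.imwrite('pics/c10.png',o[:,:,::-1])
p,w=cmd(); chain((p[0],p[1],.17,w),(.52,.16,.185,-129),(.40,.2803,.185,-82.06),(.40,.2803,.0845,-82.06))
E
```

```text
t 27.37 tcp [0.6221 0.0491 0.0191] rot [-179.9731    0.014  -175.4755] F [-2.2 -3.3  6.3] w 0.0589 g 30.0 j [  22.4   27.2  -19.4    0.   -43.4 -107.9]
cmd [0.622  0.0495 0.019 ] -175.49 meas-cmd mm [ 0.1047 -0.4118  0.1406]
[ 0.     0.    -0.302 -0.   ] mm 151 turn -0.0
[ 0.186  0.236 -0.03  -0.541] mm 151 turn -46.5
[-0.036  0.338 -0.    -0.546] mm 170 turn -46.9
[ 0.     0.     0.201 -0.   ] mm 100 turn -0.0
```

View pics/c10.png

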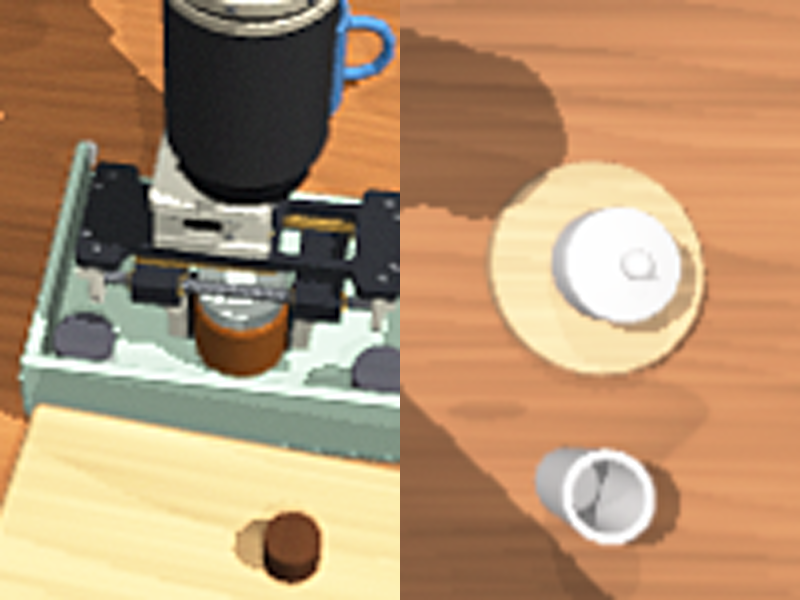

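The jar stands in the back place between the two tins. In the top crop the pot on the board has its knob at (637,265) and the board centre is at (596,267). The offset should be mostly parallax, so I'll check it numerically.

```bash
python3 - <<'E'
from h import *
f=lambda u,v:((u-400+.5)/4-.5+360,(v+.5)/4-.5+170)
print('knob',atz('top',f(637,265),.072),'board',atz('top',f(596,267.5),.012))
a=np.linspace(0,6.28,60)
for P in [(.4565,-.3455),(.4565,-.350),(.4565,-.341)]:
    C=np.r_[[[P[0]+.031*np.cos(t),P[1]+.031*np.sin(t),z] for t in a for z in(.024,.048)]]; q=proj('top',C); print(P,q.min(0),q.max(0))
print('seen',f(553,207),f(683,326))
E
```

```text
knob [ 0.4559 -0.3416  0.072 ] board [ 0.4549 -0.345   0.012 ]
(0.4565, -0.3455) [397.1023 221.2865] [430.17   250.1938]
(0.4565, -0.35) [399.1298 221.3169] [432.2623 250.2253]
(0.4565, -0.341) [395.0749 221.2561] [428.0779 250.1623]
seen (397.875, 221.375) (430.375, 251.125)
```

Emit:
play_rows(
  rows=[
    [[0.3, 0, 0, 0, 0], [0.15, 0, 0, 0, 0], [0, 0, 0, 0, 0], [0, 0, 0, 0, 0], [0, 0, 0, 0, 0], [0, 0, 0, 0, 0], [0, 0, 0, 0, 0], [0, 0, 0, 0, 0]],
  ],
)

```text
time_s: 28.13
tcp_pos: [0.622, 0.0496, 0.0185]
eef_rot: [180.0, -0.0, -175.5]
contact_force: [-0.3, 0.5, -0.4]
gripper_width: 0.0873
gripper_force: 0.0
```

Emit:
play_rows(
  rows=[
    [[0, 0, 0, -0.01, 0], [0, 0, 0, -0.04, 0], [0, 0, 0, -0.085, 0], [0, 0, 0, -0.14, 0], [0, 0, 0, -0.2, 0], [0, 0, 0, -0.255, 0], [0, 0, 0, -0.29, 0], [0, 0, 0, -0.302, 0]],
  ],
)

```text
time_s: 28.8
tcp_pos: [0.6236, 0.0498, 0.1739]
eef_rot: [179.9, 0.3, -175.5]
contact_force: [0.3, 0.3, -0.3]
gripper_width: 0.0878
gripper_force: 0.0
```

Emit:
play_rows(
  rows=[
    [[0, 0.023, 0.03, -0.004, -0.06], [0, 0.046, 0.059, -0.008, -0.13], [0, 0.07, 0.088, -0.011, -0.2], [0, 0.093, 0.118, -0.015, -0.27], [0, 0.116, 0.147, -0.019, -0.34], [0, 0.14, 0.177, -0.022, -0.41], [0, 0.163, 0.206, -0.026, -0.475], [0, 0.186, 0.236, -0.03, -0.541]],
  ],
)

```text
time_s: 29.47
tcp_pos: [0.5189, 0.1602, 0.1842]
eef_rot: [180.0, -0.0, -128.7]
contact_force: [-0.1, 0.7, 0.0]
gripper_width: 0.0874
gripper_force: 0.0
```

Emit:
play_rows(
  rows=[
    [[0, -0.005, 0.045, 0, -0.075], [0, -0.01, 0.09, 0, -0.15], [0, -0.015, 0.14, 0, -0.225], [0, -0.02, 0.19, 0, -0.3], [0, -0.025, 0.24, 0, -0.38], [0, -0.03, 0.29, 0, -0.45], [0, -0.035, 0.33, 0, -0.52], [0, -0.036, 0.338, 0, -0.546]],
  ],
)

```text
time_s: 30.13
tcp_pos: [0.3982, 0.2816, 0.1844]
eef_rot: [180.0, 0.0, -81.6]
contact_force: [-0.6, 0.8, -1.2]
gripper_width: 0.0876
gripper_force: 0.0
```

```bash
cat >> log.txt <<'E'
0 0 -0.302 0
0.186 0.236 -0.03 -0.541
-0.036 0.338 0 -0.546
E
python3 - <<'E'
from h import *
st(); chain((.40,.2803,.0845,-82.06))
s=r.capture('scene'); t=r.capture('top')
cv2.imwrite('pics/scene11.png',s[:,:,::-1]);cv2.imwrite('pics/top11.png',t[:,:,::-1])
o=np.zeros((600,800,3),np.uint8); o[:480,:400]=crop(s,210,160,80,96,5); o[:480,400:]=crop(t,200,115,80,96,5)
cv2.imwrite('pics/c11.png',o[:,:,::-1])
E
```

```text
t 30.13 tcp [0.3982 0.2816 0.1844] rot [179.9829   0.021  -81.6197] F [-0.6  0.8 -1.2] w 0.0876 g 0.0 j [ 58.4   4.7 -25.9  -0.  -59.4 -50. ]
cmd [0.4    0.2802 0.185 ] -82.06 meas-cmd mm [-1.8154  1.4042 -0.5823]
[-0.    -0.     0.201 -0.   ] mm 101 turn -0.0
```

View pics/c11.png

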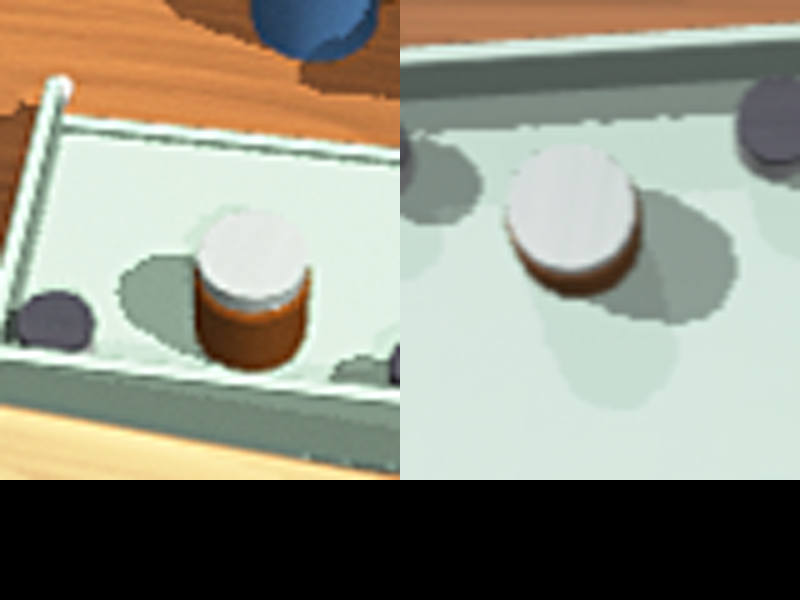

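The jar is upright in the back place. Its lid is at about (234.3,156.0) in the top view and (260,210.2) in the scene view. Picking the square canister up again.

Emit:
play_rows(
  rows=[
    [[0, 0, 0, 0, 0], [0, 0, 0, 0.02, 0], [0, 0, 0, 0.06, 0], [0, 0, 0, 0.1, 0], [0, 0, 0, 0.14, 0], [0, 0, 0, 0.175, 0], [0, 0, 0, 0.195, 0], [0, 0, 0, 0.201, 0]],
  ],
)

```text
time_s: 30.9
tcp_pos: [0.3994, 0.2781, 0.0814]
eef_rot: [179.8, -0.2, -82.2]
contact_force: [-0.6, -0.1, -0.5]
gripper_width: 0.0878
gripper_force: 0.0
```

Emit:
play_rows(
  rows=[
    [[0, 0, 0, 0, 0], [0.15, 0, 0, 0, 0], [0.2, 0, 0, 0, 0], [0.25, 0, 0, 0, 0], [0.4, 0, 0, 0, 0], [0.5, 0, 0, 0, 0], [0.6, 0, 0, 0, 0], [0.6, 0, 0, 0, 0]],
  ],
  squeeze=35,
)

```text
time_s: 31.57
tcp_pos: [0.4001, 0.2804, 0.0845]
eef_rot: [-180.0, 0.0, -82.1]
contact_force: [-1.5, 0.1, 4.4]
gripper_width: 0.0576
gripper_force: 34.8
```

```bash
echo "0 0 0.201 0" >> log.txt; python3 - <<'E'
from h import *
print('jar',tri((234.3,156.0),(260,210.2)),atz('top',(234.3,156),.072),atz('scene',(260,210.2),.072))
st(); p,w=cmd()
chain((p[0],p[1],.172,w),(.485,.138,.172,w),(.5694,-.0041,.172,-82.06),(.5694,-.0041,.092,-82.06),(.5694,-.0041,.0870,-82.06),log=True)
E
```

```text
jar (array([0.6207, 0.0482, 0.0709]), np.float64(0.00022536669307581176)) [0.6205 0.048  0.072 ] [0.6216 0.0485 0.072 ]
t 31.57 tcp [0.4001 0.2804 0.0845] rot [-179.9696    0.0281  -82.0546] F [-1.5  0.1  4.4] w 0.0576 g 34.8 j [ 58.1  11.4 -33.2   0.  -45.3 -50.2]
cmd [0.4    0.2802 0.0845] -82.06 meas-cmd mm [0.0971 0.2473 0.005 ]
[ 0.     0.    -0.175 -0.   ] mm 88 turn -0.0
[ 0.305 -0.129 -0.    -0.   ] mm 166 turn -0.0
[ 0.305 -0.128 -0.    -0.   ] mm 165 turn -0.0
[ 0.    0.    0.16 -0.  ] mm 80 turn -0.0
[ 0.    0.    0.01 -0.  ] mm 5 turn -0.0
```

Emit:
play_rows(
  rows=[
    [[0.6, 0, 0, -0.01, 0], [0.6, 0, 0, -0.03, 0], [0.6, 0, 0, -0.055, 0], [0.6, 0, 0, -0.09, 0], [0.6, 0, 0, -0.12, 0], [0.6, 0, 0, -0.15, 0], [0.6, 0, 0, -0.168, 0], [0.6, 0, 0, -0.175, 0]],
  ],
)

```text
time_s: 32.23
tcp_pos: [0.4002, 0.2805, 0.1728]
eef_rot: [-179.9, 0.1, -82.1]
contact_force: [0.9, 0.0, -3.2]
gripper_width: 0.0578
gripper_force: 34.8
```

Emit:
play_rows(
  rows=[
    [[0.6, 0.01, -0.004, 0, 0], [0.6, 0.03, -0.013, 0, 0], [0.6, 0.065, -0.027, 0, 0], [0.6, 0.105, -0.044, 0, 0], [0.6, 0.15, -0.063, 0, 0], [0.6, 0.2, -0.085, 0, 0], [0.6, 0.25, -0.106, 0, 0], [0.6, 0.305, -0.129, 0, 0]],
  ],
)

```text
time_s: 32.9
tcp_pos: [0.4848, 0.1359, 0.1703]
eef_rot: [179.9, -0.0, -82.1]
contact_force: [-0.3, 0.4, -3.9]
gripper_width: 0.0582
gripper_force: 34.8
```

Emit:
play_rows(
  rows=[
    [[0.6, 0.055, -0.023, 0, 0], [0.6, 0.105, -0.044, 0, 0], [0.6, 0.155, -0.065, 0, 0], [0.6, 0.2, -0.084, 0, 0], [0.6, 0.24, -0.1, 0, 0], [0.6, 0.275, -0.115, 0, 0], [0.6, 0.297, -0.125, 0, 0], [0.6, 0.305, -0.128, 0, 0]],
  ],
)

```text
time_s: 33.57
tcp_pos: [0.5694, -0.0064, 0.1701]
eef_rot: [179.9, -0.0, -82.2]
contact_force: [0.5, -0.4, -2.9]
gripper_width: 0.058
gripper_force: 34.8
```

Emit:
play_rows(
  rows=[
    [[0.6, 0, 0, 0, 0], [0.6, 0, 0, 0.02, 0], [0.6, 0, 0, 0.05, 0], [0.6, 0, 0, 0.085, 0], [0.6, 0, 0, 0.115, 0], [0.6, 0, 0, 0.14, 0], [0.6, 0, 0, 0.155, 0], [0.6, 0, 0, 0.16, 0]],
  ],
)

```text
time_s: 34.23
tcp_pos: [0.568, -0.0036, 0.0898]
eef_rot: [179.8, -0.0, -82.0]
contact_force: [-0.0, -0.2, -4.0]
gripper_width: 0.0577
gripper_force: 34.8
```

Emit:
play_rows(
  rows=[
    [[0.6, 0, 0, 0, 0], [0.6, 0, 0, 0, 0], [0.6, 0, 0, 0.002, 0], [0.6, 0, 0, 0.004, 0], [0.6, 0, 0, 0.006, 0], [0.6, 0, 0, 0.008, 0], [0.6, 0, 0, 0.01, 0], [0.6, 0, 0, 0.01, 0]],
  ],
)

```text
time_s: 34.9
tcp_pos: [0.5696, -0.0042, 0.0876]
eef_rot: [-180.0, -0.0, -82.1]
contact_force: [-2.3, 0.8, 4.5]
gripper_width: 0.058
gripper_force: 34.8
```

```bash
python3 - <<'E'
from h import *
st(); p,w=cmd()
chain((p[0],p[1],.195,w),(.535,.165,.195,-84),(.4898,.3447,.19,-85.67),(.4898,.3447,.0867,-85.67))
E
```

```text
t 34.9 tcp [ 0.5696 -0.0042  0.0876] rot [-179.9614   -0.0102  -82.0503] F [-2.3  0.8  4.5] w 0.058 g 34.8 j [ 19.3  18.1 -23.1   0.  -48.8 -11.3]
cmd [ 0.5694 -0.0042  0.087 ] -82.06 meas-cmd mm [ 0.1742 -0.0494  0.5517]
[ 0.     0.    -0.216 -0.   ] mm 108 turn -0.0
[-0.345  0.021 -0.     0.023] mm 173 turn 1.9
[-0.367  0.052  0.01   0.019] mm 185 turn 1.7
[ 0.     0.     0.207 -0.   ] mm 103 turn -0.0
```

Standing on the floor at its old pose. Releasing and fetching the round canister.

Emit:
play_rows(
  rows=[
    [[0.3, 0, 0, 0, 0], [0.15, 0, 0, 0, 0], [0, 0, 0, 0, 0], [0, 0, 0, 0, 0], [0, 0, 0, 0, 0], [0, 0, 0, 0, 0], [0, 0, 0, 0, 0], [0, 0, 0, 0, 0]],
  ],
)

```text
time_s: 35.57
tcp_pos: [0.5694, -0.0042, 0.0865]
eef_rot: [180.0, -0.0, -82.1]
contact_force: [-0.6, -0.7, 0.3]
gripper_width: 0.0872
gripper_force: 0.0
```

Emit:
play_rows(
  rows=[
    [[0, 0, 0, -0.01, 0], [0, 0, 0, -0.035, 0], [0, 0, 0, -0.07, 0], [0, 0, 0, -0.11, 0], [0, 0, 0, -0.15, 0], [0, 0, 0, -0.185, 0], [0, 0, 0, -0.21, 0], [0, 0, 0, -0.216, 0]],
  ],
)

```text
time_s: 36.23
tcp_pos: [0.5706, -0.004, 0.1975]
eef_rot: [-179.8, 0.0, -82.0]
contact_force: [0.2, 0.5, 0.7]
gripper_width: 0.0877
gripper_force: 0.0
```

Emit:
play_rows(
  rows=[
    [[0, -0.03, 0.002, 0, 0.003], [0, -0.07, 0.004, 0, 0.006], [0, -0.115, 0.007, 0, 0.009], [0, -0.16, 0.01, 0, 0.012], [0, -0.205, 0.013, 0, 0.015], [0, -0.25, 0.016, 0, 0.018], [0, -0.3, 0.019, 0, 0.021], [0, -0.345, 0.021, 0, 0.023]],
  ],
)

```text
time_s: 36.9
tcp_pos: [0.5344, 0.1663, 0.1941]
eef_rot: [180.0, -0.0, -84.1]
contact_force: [0.7, 0.0, 0.5]
gripper_width: 0.0873
gripper_force: 0.0
```

Emit:
play_rows(
  rows=[
    [[0, -0.05, 0.007, 0.002, 0.003], [0, -0.1, 0.014, 0.004, 0.006], [0, -0.155, 0.022, 0.005, 0.009], [0, -0.21, 0.03, 0.006, 0.012], [0, -0.265, 0.038, 0.008, 0.015], [0, -0.315, 0.045, 0.009, 0.017], [0, -0.355, 0.05, 0.01, 0.019], [0, -0.367, 0.052, 0.01, 0.019]],
  ],
)

```text
time_s: 37.57
tcp_pos: [0.4894, 0.3474, 0.1886]
eef_rot: [180.0, -0.0, -85.6]
contact_force: [0.3, 0.2, 0.4]
gripper_width: 0.0877
gripper_force: 0.0
```

Emit:
play_rows(
  rows=[
    [[0, 0, 0, 0, 0], [0, 0, 0, 0.02, 0], [0, 0, 0, 0.06, 0], [0, 0, 0, 0.105, 0], [0, 0, 0, 0.145, 0], [0, 0, 0, 0.18, 0], [0, 0, 0, 0.2, 0], [0, 0, 0, 0.207, 0]],
  ],
)

```text
time_s: 38.23
tcp_pos: [0.4896, 0.343, 0.0838]
eef_rot: [179.9, -0.1, -85.8]
contact_force: [-0.5, -0.7, -0.1]
gripper_width: 0.0877
gripper_force: 0.0
```

Emit:
play_rows(
  rows=[
    [[0, 0, 0, 0, 0], [0.15, 0, 0, 0, 0], [0.2, 0, 0, 0, 0], [0.25, 0, 0, 0, 0], [0.4, 0, 0, 0, 0], [0.5, 0, 0, 0, 0], [0.6, 0, 0, 0, 0], [0.6, 0, 0, 0, 0]],
  ],
)

```text
time_s: 38.9
tcp_pos: [0.4904, 0.3454, 0.0868]
eef_rot: [-180.0, 0.0, -85.7]
contact_force: [-1.8, 0.6, 5.4]
gripper_width: 0.0629
gripper_force: 35.0
```

```bash
cat >> log.txt <<'E'
0 0 -0.216 0
-0.345 0.021 0 0.023
-0.367 0.052 0.01 0.019
0 0 0.207 0
E
python3 - <<'E'
from h import *
st(); p,w=cmd()
chain((p[0],p[1],.172,w),(.5229,.2184,.172,w),(.556,.092,.172,-85.67),(.556,.092,.0945,-85.67),(.556,.092,.0893,-85.67),log=True)
E
```

```text
t 38.9 tcp [0.4904 0.3454 0.0868] rot [-179.9587    0.0341  -85.6567] F [-1.8  0.6  5.4] w 0.0629 g 35.0 j [ 53.8  20.6 -19.2   0.  -50.1 -49.5]
cmd [0.4903 0.345  0.0865] -85.67 meas-cmd mm [0.1522 0.3349 0.2723]
[ 0.     0.    -0.171 -0.   ] mm 86 turn -0.0
[ 0.257 -0.046 -0.    -0.   ] mm 131 turn -0.0
[ 0.257 -0.047 -0.    -0.   ] mm 131 turn -0.0
[ 0.     0.     0.155 -0.   ] mm 77 turn -0.0
[ 0.    0.    0.01 -0.  ] mm 5 turn -0.0
```

Emit:
play_rows(
  rows=[
    [[0.6, 0, 0, -0.01, 0], [0.6, 0, 0, -0.03, 0], [0.6, 0, 0, -0.055, 0], [0.6, 0, 0, -0.09, 0], [0.6, 0, 0, -0.12, 0], [0.6, 0, 0, -0.147, 0], [0.6, 0, 0, -0.165, 0], [0.6, 0, 0, -0.171, 0]],
  ],
)

```text
time_s: 39.57
tcp_pos: [0.4907, 0.3455, 0.1735]
eef_rot: [-179.9, 0.1, -85.7]
contact_force: [0.4, 0.6, -3.2]
gripper_width: 0.0634
gripper_force: 35.0
```

Emit:
play_rows(
  rows=[
    [[0.6, 0.01, -0.002, 0, 0], [0.6, 0.03, -0.005, 0, 0], [0.6, 0.06, -0.011, 0, 0], [0.6, 0.095, -0.017, 0, 0], [0.6, 0.135, -0.024, 0, 0], [0.6, 0.175, -0.031, 0, 0], [0.6, 0.215, -0.038, 0, 0], [0.6, 0.257, -0.046, 0, 0]],
  ],
)

```text
time_s: 40.23
tcp_pos: [0.5225, 0.216, 0.1706]
eef_rot: [179.9, -0.1, -85.7]
contact_force: [0.1, 0.1, -3.5]
gripper_width: 0.0631
gripper_force: 35.0
```

Emit:
play_rows(
  rows=[
    [[0.6, 0.042, -0.008, 0, 0], [0.6, 0.082, -0.015, 0, 0], [0.6, 0.122, -0.022, 0, 0], [0.6, 0.162, -0.03, 0, 0], [0.6, 0.197, -0.036, 0, 0], [0.6, 0.227, -0.042, 0, 0], [0.6, 0.247, -0.045, 0, 0], [0.6, 0.257, -0.047, 0, 0]],
  ],
)

```text
time_s: 40.9
tcp_pos: [0.5555, 0.0899, 0.1709]
eef_rot: [179.9, -0.0, -85.8]
contact_force: [-0.6, 0.8, -4.4]
gripper_width: 0.0631
gripper_force: 35.0
```

Emit:
play_rows(
  rows=[
    [[0.6, 0, 0, 0, 0], [0.6, 0, 0, 0.02, 0], [0.6, 0, 0, 0.05, 0], [0.6, 0, 0, 0.085, 0], [0.6, 0, 0, 0.115, 0], [0.6, 0, 0, 0.137, 0], [0.6, 0, 0, 0.15, 0], [0.6, 0, 0, 0.155, 0]],
  ],
)

```text
time_s: 41.57
tcp_pos: [0.5554, 0.0925, 0.0926]
eef_rot: [179.9, -0.0, -85.6]
contact_force: [-0.5, 0.3, -2.5]
gripper_width: 0.0631
gripper_force: 35.0
```

Emit:
play_rows(
  rows=[
    [[0.6, 0, 0, 0, 0], [0.6, 0, 0, 0, 0], [0.6, 0, 0, 0.002, 0], [0.6, 0, 0, 0.004, 0], [0.6, 0, 0, 0.006, 0], [0.6, 0, 0, 0.008, 0], [0.6, 0, 0, 0.01, 0], [0.6, 0, 0, 0.01, 0]],
  ],
)

```text
time_s: 42.23
tcp_pos: [0.5561, 0.0923, 0.0898]
eef_rot: [-180.0, -0.0, -85.7]
contact_force: [-2.6, 0.4, 3.5]
gripper_width: 0.063
gripper_force: 35.0
```

```bash
python3 - <<'E'
from h import *
st(); p,w=cmd()
chain((p[0],p[1],.23,w),(.47,.40,.26,w))
E
```

```text
t 42.23 tcp [0.5561 0.0923 0.0898] rot [-179.9707   -0.0039  -85.6582] F [-2.6  0.4  3.5] w 0.063 g 35.0 j [ 29.3  17.5 -23.6   0.  -48.9 -25. ]
cmd [0.556  0.0923 0.0895] -85.67 meas-cmd mm [ 0.1347 -0.0098  0.3006]
[ 0.     0.    -0.281 -0.   ] mm 140 turn -0.0
[-0.627  0.125 -0.06  -0.   ] mm 321 turn -0.0
```

Seated. Releasing, rising and moving aside for a final check.

Emit:
play_rows(
  rows=[
    [[0.3, 0, 0, 0, 0], [0.15, 0, 0, 0, 0], [0, 0, 0, 0, 0], [0, 0, 0, 0, 0], [0, 0, 0, 0, 0], [0, 0, 0, 0, 0], [0, 0, 0, 0, 0], [0, 0, 0, 0, 0]],
  ],
)

```text
time_s: 42.9
tcp_pos: [0.556, 0.0923, 0.089]
eef_rot: [180.0, -0.0, -85.7]
contact_force: [0.6, -0.4, 0.1]
gripper_width: 0.0877
gripper_force: 0.0
```

Emit:
play_rows(
  rows=[
    [[0, 0, 0, -0.01, 0], [0, 0, 0, -0.035, 0], [0, 0, 0, -0.075, 0], [0, 0, 0, -0.125, 0], [0, 0, 0, -0.18, 0], [0, 0, 0, -0.235, 0], [0, 0, 0, -0.27, 0], [0, 0, 0, -0.281, 0]],
  ],
)

```text
time_s: 43.57
tcp_pos: [0.5575, 0.0926, 0.2337]
eef_rot: [-179.7, 0.1, -85.7]
contact_force: [0.7, -0.5, 0.1]
gripper_width: 0.0874
gripper_force: 0.0
```

Emit:
play_rows(
  rows=[
    [[0, -0.04, 0.008, -0.004, 0], [0, -0.11, 0.022, -0.01, 0], [0, -0.18, 0.036, -0.017, 0], [0, -0.26, 0.052, -0.025, 0], [0, -0.34, 0.068, -0.032, 0], [0, -0.42, 0.084, -0.04, 0], [0, -0.5, 0.1, -0.048, 0], [0, -0.56, 0.112, -0.054, 0]],
  ],
)

```text
time_s: 44.23
tcp_pos: [0.4778, 0.3698, 0.2566]
eef_rot: [180.0, 0.0, -85.6]
contact_force: [0.3, -0.5, -0.3]
gripper_width: 0.0874
gripper_force: 0.0
```

```bash
python3 - <<'E'
from h import *
st()
t=r.capture('top')[:,:,::-1]; s=r.capture('scene')[:,:,::-1]
cv2.imwrite('pics/topF.png',t);cv2.imwrite('pics/sceneF.png',s)
t0=cv2.imread('pics/top0.png');s0=cv2.imread('pics/scene0.png')
o=np.zeros((600,800,3),np.uint8)
o[:300,:400]=crop(s0,200,150,133,100,3)[:300,:400].__getitem__((slice(0,300),slice(0,400))) if 0 else cv2.resize(crop(s0,200,150,133,100,3),(400,300))
o[300:,:400]=cv2.resize(crop(s,200,150,133,100,3),(400,300))
o[:300,400:]=cv2.resize(crop(t0,172,118,133,100,3),(400,300)); o[300:,400:]=cv2.resize(crop(t,172,118,133,100,3),(400,300))
cv2.imwrite('pics/cF.png',o)
# numeric: lid shifts by template matching (sub-pixel), round, square, tins, mug
for n,a,b,L in [('top',t0,t,dict(round=(192,165,34,34),square=(243,160,34,34),tinL=(183,133,20,22),tinR=(265,128,20,22),mug=(214,250,44,40))),('scene',s0,s,dict(round=(270,166,28,26),square=(231,166,26,22),mug=(258,132,42,38),tinR=(211,216,20,15)))]:
    for k,(x,y,w,h) in L.items():
        R=cv2.matchTemplate(b[y-8:y+h+8,x-8:x+w+8],a[y:y+h,x:x+w],cv2.TM_CCOEFF_NORMED); j,i=np.unravel_index(R.argmax(),R.shape)
        f=lambda m,c,p:0.5*(m-p)/(m-2*c+p)
        dx=i-8+(f(R[j,i-1],R[j,i],R[j,i+1]) if 0<i<16 else 0); dy=j-8+(f(R[j-1,i],R[j,i],R[j+1,i]) if 0<j<16 else 0)
        print(n,k,'shift px',round(dx,2),round(dy,2),'score',round(R.max(),3))
E
```

```text
t 44.23 tcp [0.4778 0.3698 0.2566] rot [179.993    0.0071 -85.6155] F [ 0.3 -0.5 -0.3] w 0.0874 g 0.0 j [ 56.2  12.9  -6.   -0.  -71.1 -51.9]
top round shift px -0.05 0.26 score 0.939
top square shift px -0.24 -0.3 score 0.842
top tinL shift px 0.07 0.01 score 0.999
top tinR shift px -0.09 -0.02 score 1.0
top mug shift px -0.01 0.17 score 0.808
scene round shift px -0.07 -0.06 score 0.936
scene square shift px -0.06 0.21 score 0.928
scene mug shift px -0.12 -0.06 score 0.839
scene tinR shift px 0.08 -0.04 score 1.0
```

View pics/cF.png

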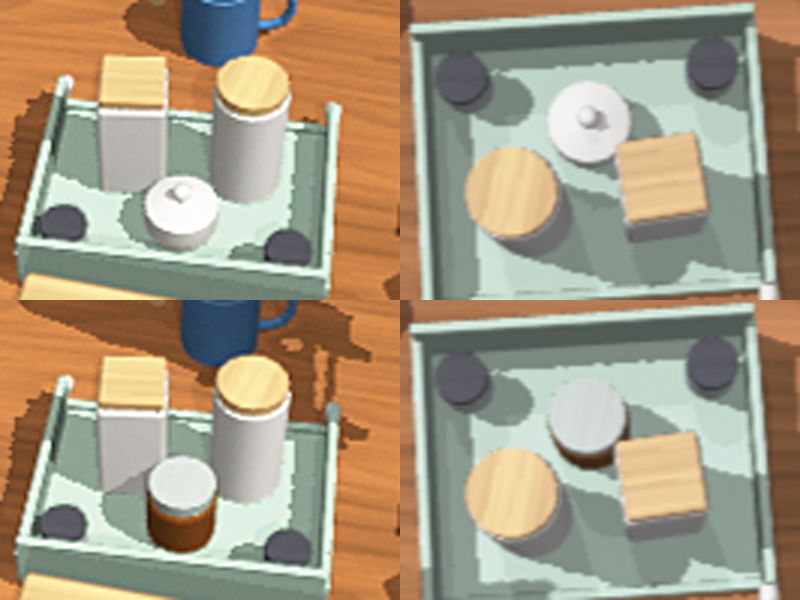

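The before and after crops match. Both canisters are back to within about 0.3 px, the jar stands where the pot was, and the tins and mug have not moved. Handing in.

```bash
python3 -c "
from plant import r
print(r.close_job())"
```

```text
the job is handed in; nothing more can be done
None
```

The job is done and handed in at about 44 s: the pot is on the middle of the board, the honey jar is within about 1.5 mm of the pot's old spot, both canisters are back to within about 1 mm by the final images, and the tins and mug did not move.

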